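# Load the deburring tub

## Task

Load the deburring machine: flip the red-knobbed cam lever outward to free the tub, draw the tub right out, put every nipper half from the wooden board inside it, then pour all the ceramic stones from the steel cup over them. Stand the empty cup upright in the middle of its round mat, push the tub fully home under the guard and flip the lever back up to lock it. Leave the steel tin and the file where they are.

Things in the scene. Friction and masses are not known exactly. Their poses are not given: they have to be found in the camera images.
- cam_lever (a joint): cam lever with red ball knob on the left (+y) side of the grey machine, rad. 0 = locked: arm up, leaning 0.2 rad inward; grows as it is flipped outward and down; 1.5 (end stop) = free: arm outward, 0.27 rad above level. Stays where it is left; about 2 N at the knob moves it. Locked, its lobe stops the tub sliding out; the lobe drops only when the tub is fully home
- lever_knob (a point): centre of the lever's red ball knob (22 mm across), 95 mm from the hinge; the arm below it is a 10 mm rod. Locked it is about 146 mm above the table, free about 78 mm
- machine: grey bench deburring machine, fixed: bed 420 x 250 mm, top 35 mm up; over its rear half a clear guard (roof 140 to 145 mm up, from 30 mm behind the origin), then a motor box 100 mm high. Origin under the bed's centre; x to the rear, y to the lever side. Lever hinge at (-30, 122, 53) mm, hinge line along x; at lever value q the knob is (0, 95 sin(q-0.2), 95 cos(q-0.2)) mm from it
- tub (a joint): sliding tub, m. 0 = fully home under the guard (end stop); grows as it is drawn out along the machine's -x; 0.17 (end stop) = fully out, clear of the guard. About 3 N moves it and it stays where it is left
- tub_in (a point): centre of the tub's inner floor, 50 mm above the table; axes as the machine's. Green open-topped tub, inside 150 (x) x 160 (y) mm, walls 5 mm thick, rim 115 mm above the table. It slides with the tub
- tub_handle (a point): middle of the tub's steel bar handle (10 mm thick, 100 mm long along the machine's y), 95 mm above the table, 33 mm clear of the tub's front wall; slides with the tub
- board: pale wooden filing board 160 x 240 x 6 mm, fixed, with the nipper halves on it. Origin under its centre
- cup_mat: round black rubber mat, 110 mm across, 4 mm thick, fixed; the cup's place. Origin under its centre
- cup: steel cup 100 mm high, 60 mm across at the foot, 68 mm at the rim, 62 to 65 mm where it is gripped, wall 3 mm, about 0.13 kg; holds the stones. Origin: centre of its foot; z points up through the mouth
- cup_rim (a point): centre of the cup's mouth, 100 mm above its foot
- half1: forged steel nipper half on the board, 120 mm long, 13 mm thick, about 0.09 kg; origin on its underside in the straight part of the handle (9 mm wide, 12 mm thick, best grip), x axis along it towards the jaw (jaw end at +59 mm, handle end at -64 mm, joint boss 22 mm across at +26 mm); may be absent
- half2: forged steel nipper half on the board, 120 mm long, 13 mm thick, about 0.09 kg; origin on its underside in the straight part of the handle (9 mm wide, 12 mm thick, best grip), x axis along it towards the jaw (jaw end at +59 mm, handle end at -64 mm, joint boss 22 mm across at +26 mm); may be absent
- half3: forged steel nipper half on the board, 120 mm long, 13 mm thick, about 0.09 kg; origin on its underside in the straight part of the handle (9 mm wide, 12 mm thick, best grip), x axis along it towards the jaw (jaw end at +59 mm, handle end at -64 mm, joint boss 22 mm across at +26 mm); may be absent
- half4: forged steel nipper half on the board, 120 mm long, 13 mm thick, about 0.09 kg; origin on its underside in the straight part of the handle (9 mm wide, 12 mm thick, best grip), x axis along it towards the jaw (jaw end at +59 mm, handle end at -64 mm, joint boss 22 mm across at +26 mm); may be absent
- stone1: white glazed ceramic stone, a smooth cylinder 20 mm across, 16 mm long, 14 g; origin at its centre, z along its axis; starts in the cup
- stone2: white glazed ceramic stone, a smooth cylinder 20 mm across, 16 mm long, 14 g; origin at its centre, z along its axis; starts in the cup
- stone3: white glazed ceramic stone, a smooth cylinder 20 mm across, 16 mm long, 14 g; origin at its centre, z along its axis; starts in the cup
- stone4: white glazed ceramic stone, a smooth cylinder 20 mm across, 16 mm long, 14 g; origin at its centre, z along its axis; starts in the cup
- stone5: white glazed ceramic stone, a smooth cylinder 20 mm across, 16 mm long, 14 g; origin at its centre, z along its axis; starts in the cup; may be absent
- stone6: white glazed ceramic stone, a smooth cylinder 20 mm across, 16 mm long, 14 g; origin at its centre, z along its axis; starts in the cup; may be absent
- stone7: white glazed ceramic stone, a smooth cylinder 20 mm across, 16 mm long, 14 g; origin at its centre, z along its axis; starts in the cup; may be absent
- stone8: white glazed ceramic stone, a smooth cylinder 20 mm across, 16 mm long, 14 g; origin at its centre, z along its axis; starts in the cup; may be absent
- tin: round steel tin with a brass lid disc, 88 mm across, 46 mm high; leave alone
- file: hand file with purple handle, 315 mm long, lying flat; leave alone

How it is judged:
On the way, in this order (a step that is already met when the one before it is completed fails the run):
1. the cam lever is flipped outward, free (above 1.2 rad) (value of joint cam_lever above 1.2 rad), for 0.2 s.
2. the tub is drawn right out (at least 150 of 170 mm) (value of joint tub above 0.15 m), for 0.2 s.
3. every nipper half present lies inside the drawn-out tub (x of half1 in the frame of tub_in between -0.075 and 0.075 m and y of half1 in the frame of tub_in between -0.08 and 0.08 m and z of half1 in the frame of tub_in between -0.01 and 0.062 m and x of half2 in the frame of tub_in between -0.075 and 0.075 m and y of half2 in the frame of tub_in between -0.08 and 0.08 m and z of half2 in the frame of tub_in between -0.01 and 0.062 m and x of half3 in the frame of tub_in between -0.075 and 0.075 m and y of half3 in the frame of tub_in between -0.08 and 0.08 m and z of half3 in the frame of tub_in between -0.01 and 0.062 m and x of half4 in the frame of tub_in between -0.075 and 0.075 m and y of half4 in the frame of tub_in between -0.08 and 0.08 m and z of half4 in the frame of tub_in between -0.01 and 0.062 m and value of joint tub above 0.12 m), for 0.2 s.
4. the cup is tipped (over 0.8 rad) with its mouth over the tub (angle between cup's own z axis and vertical above 0.8 rad and horizontal distance between cup_rim and tub_in below 0.11 m and height (world z) of cup_rim above 0.1 m), for 0.05 s.
5. every stone present is in the tub and the cup has been taken away (over 200 mm from the tub's middle) (x of stone1 in the frame of tub_in between -0.075 and 0.075 m and y of stone1 in the frame of tub_in between -0.08 and 0.08 m and z of stone1 in the frame of tub_in between -0.01 and 0.062 m and x of stone2 in the frame of tub_in between -0.075 and 0.075 m and y of stone2 in the frame of tub_in between -0.08 and 0.08 m and z of stone2 in the frame of tub_in between -0.01 and 0.062 m and x of stone3 in the frame of tub_in between -0.075 and 0.075 m and y of stone3 in the frame of tub_in between -0.08 and 0.08 m and z of stone3 in the frame of tub_in between -0.01 and 0.062 m and x of stone4 in the frame of tub_in between -0.075 and 0.075 m and y of stone4 in the frame of tub_in between -0.08 and 0.08 m and z of stone4 in the frame of tub_in between -0.01 and 0.062 m and x of stone5 in the frame of tub_in between -0.075 and 0.075 m and y of stone5 in the frame of tub_in between -0.08 and 0.08 m and z of stone5 in the frame of tub_in between -0.01 and 0.062 m and x of stone6 in the frame of tub_in between -0.075 and 0.075 m and y of stone6 in the frame of tub_in between -0.08 and 0.08 m and z of stone6 in the frame of tub_in between -0.01 and 0.062 m and x of stone7 in the frame of tub_in between -0.075 and 0.075 m and y of stone7 in the frame of tub_in between -0.08 and 0.08 m and z of stone7 in the frame of tub_in between -0.01 and 0.062 m and x of stone8 in the frame of tub_in between -0.075 and 0.075 m and y of stone8 in the frame of tub_in between -0.08 and 0.08 m and z of stone8 in the frame of tub_in between -0.01 and 0.062 m and x of half1 in the frame of tub_in between -0.075 and 0.075 m and y of half1 in the frame of tub_in between -0.08 and 0.08 m and z of half1 in the frame of tub_in between -0.01 and 0.062 m and x of half2 in the frame of tub_in between -0.075 and 0.075 m and y of half2 in the frame of tub_in between -0.08 and 0.08 m and z of half2 in the frame of tub_in between -0.01 and 0.062 m and x of half3 in the frame of tub_in between -0.075 and 0.075 m and y of half3 in the frame of tub_in between -0.08 and 0.08 m and z of half3 in the frame of tub_in between -0.01 and 0.062 m and x of half4 in the frame of tub_in between -0.075 and 0.075 m and y of half4 in the frame of tub_in between -0.08 and 0.08 m and z of half4 in the frame of tub_in between -0.01 and 0.062 m and distance between cup and tub_in above 0.2 m), for 0.2 s.
6. the tub is fully home under the guard (within 5 mm) (value of joint tub below 0.005 m), for 0.2 s.
7. the cam lever is back up, locked (below 0.12 rad) (value of joint cam_lever below 0.12 rad), for 0.2 s.
At the end, for the whole second after the job is handed in: Every nipper half and stone present is inside the tub (centres between its walls and no higher than 62 mm above its floor), the tub is within 5 mm of home and the lever below 0.12 rad; the cup stands upright on its mat, its centre within 27 mm of the mat's; everything is at rest (x of half1 in the frame of tub_in between -0.075 and 0.075 m and y of half1 in the frame of tub_in between -0.08 and 0.08 m and z of half1 in the frame of tub_in between -0.01 and 0.062 m and x of half2 in the frame of tub_in between -0.075 and 0.075 m and y of half2 in the frame of tub_in between -0.08 and 0.08 m and z of half2 in the frame of tub_in between -0.01 and 0.062 m and x of half3 in the frame of tub_in between -0.075 and 0.075 m and y of half3 in the frame of tub_in between -0.08 and 0.08 m and z of half3 in the frame of tub_in between -0.01 and 0.062 m and x of half4 in the frame of tub_in between -0.075 and 0.075 m and y of half4 in the frame of tub_in between -0.08 and 0.08 m and z of half4 in the frame of tub_in between -0.01 and 0.062 m and x of stone1 in the frame of tub_in between -0.075 and 0.075 m and y of stone1 in the frame of tub_in between -0.08 and 0.08 m and z of stone1 in the frame of tub_in between -0.01 and 0.062 m and x of stone2 in the frame of tub_in between -0.075 and 0.075 m and y of stone2 in the frame of tub_in between -0.08 and 0.08 m and z of stone2 in the frame of tub_in between -0.01 and 0.062 m and x of stone3 in the frame of tub_in between -0.075 and 0.075 m and y of stone3 in the frame of tub_in between -0.08 and 0.08 m and z of stone3 in the frame of tub_in between -0.01 and 0.062 m and x of stone4 in the frame of tub_in between -0.075 and 0.075 m and y of stone4 in the frame of tub_in between -0.08 and 0.08 m and z of stone4 in the frame of tub_in between -0.01 and 0.062 m and x of stone5 in the frame of tub_in between -0.075 and 0.075 m and y of stone5 in the frame of tub_in between -0.08 and 0.08 m and z of stone5 in the frame of tub_in between -0.01 and 0.062 m and x of stone6 in the frame of tub_in between -0.075 and 0.075 m and y of stone6 in the frame of tub_in between -0.08 and 0.08 m and z of stone6 in the frame of tub_in between -0.01 and 0.062 m and x of stone7 in the frame of tub_in between -0.075 and 0.075 m and y of stone7 in the frame of tub_in between -0.08 and 0.08 m and z of stone7 in the frame of tub_in between -0.01 and 0.062 m and x of stone8 in the frame of tub_in between -0.075 and 0.075 m and y of stone8 in the frame of tub_in between -0.08 and 0.08 m and z of stone8 in the frame of tub_in between -0.01 and 0.062 m and value of joint tub below 0.005 m and value of joint cam_lever below 0.12 rad and horizontal distance between cup and cup_mat below 0.027 m and angle between cup's own z axis and vertical below 0.1 rad and height (world z) of cup below 0.012 m and linear speed of each of half1, half2, half3, half4, stone1, stone2, stone3, stone4, stone5, stone6, stone7, stone8, cup below 0.03 m/s); the robot touches nothing.
It fails at once if the tin or the file is moved by more than 40 mm (distance of any of tin, file from where it was at the start of the episode above 0.04 m).
Of half1, half2, half3, half4 only 2 to 4 are there at a start; the rules pass over those that are not, and their reading is None.
Of stone5, stone6, stone7, stone8 only 1 to 4 are there at a start; the rules pass over those that are not, and their reading is None.
At some moment in a run one of half1, half2, half3, half4, cup may be knocked a few centimetres aside while the robot is not near it.
It also fails if it takes over 210 s, if anything falls off the work surface, if the arm or the gripper's body presses on something with over 40 N, if the wrist force passes 120 N, or if a joint passes its speed limit or range.

## Robot

A 7-joint arm with a two-finger parallel gripper is mounted at the origin on the work surface. World frame = base frame: x ahead of the robot, y to its left, z up, the work surface at z = 0. Lengths are in m, angles in rad, forces in N, time in s.
With the tool pointing down it reaches from about 0.35 to 0.9 m from the base axis. Payload 8.1 kg.
Tool frame: the origin (TCP) lies midway between the tips of the shut fingers; the grasp point (between the pads) lies arm.tcp_to_grasp behind it (arm.tcp_to_grasp is the distance from the TCP to the grasp point, in m); z points along the fingers, y is the line along which they close (so a half turn about z gives the same grasp; the last joint's range is limited). The gripper opens to 92 mm and grips with 3 to 60 N. Pads are 19 mm wide; open, the fingers measure 130 mm over their backs; the gripper's body (75 mm by 190 mm) begins 47 mm behind the grasp point.
Start: joints at [-1.361, 0.434, 0.025, 1.573, -0.012, 1.134, -0.075], TCP at [0.192, 0.595, 0.227] pointing down, gripper open.
Joint ranges: [-2.62, 2.62], [-0.44, 2.09], [-1.27, 1.32], [0.08, 2.57], [-1.32, 4.46], [0.12, 2], [-2.74, 2.74]. Speed limits (rad/s): [2.22, 2.22, 3.01, 3.01, 3.14, 3.14, 3.14].

## Interface

Orientations are given as a rotation vector (axis times angle).
In Python, from cell import observe, get_image, arm gives the robot as it stands. The module is installed in compiled form; this text tells all that it offers.
- The arm moves only by the tool drive_tool, never from a script. Its argument "steps" is a list of rows, each a list of 5 numbers: the closure, from 0 (fully open) to 1 (shut), then the shift along the world's x, y, z in mm, then the turn about the world's z in rad. In form: [[hand, x, y, z, roll], ...]. A call has 1 to 20 rows; each row shifts and turns the commanded pose from where the row before left it; what a row does not reach is not made up. A row lasts 1/12 s, in which the tool goes at most 41.7 mm and 7.16 degrees, less where a joint would pass 70% of its speed; a pose out of reach is approached as far as the arm can. A call with a gripper value outside its range is refused whole. The fingers move at their own pace and stop on an object; "grip_force" is the grip in N (left out, the last holds). Time passes only in rows, so rows that do not move let the fingers close. It gives the time, the measured TCP pose, the force, the opening and the grip force at its end, in the units of the state.
- observe(): the state, without advancing time (a new reading comes with each control period).
- get_image(name): name is "side" or "top"; returns a dict with "image" (384x512x3 uint8, red, green, blue), "vfov" (degrees; the focal length in pixels is half the picture's height over the tangent of half this angle, whatever the lens; pixels are square), "cx", "cy" (the principal point, pixels), "k1" (the pictures are not rectified: a ray, as slopes to the right and down, at radius r is drawn at 1 + k1 r^2 times it, then the intrinsics apply), "xyz" and "attitude" of the camera in the world. Camera axes: x right, y down, z forward; pixel columns grow to the right and rows downward; lengths in m; the calibration is good to about 2 mm. A picture is of the moment at which its call begins. There is no depth.
- arm.sign_off(): hands the job in; it is judged then, once.
The state is a dict: "clock": time; "joints": joint angles; "dq": joint speeds; "joint_efforts": joint torques, N m; "position": TCP position; "ee_rot": TCP orientation; "force": force on the tool from outside, world axes, zero at the start; "ft_torque": the same for the moment, N m; "width": opening from 0.0 (shut) to 1.0 (fully open); "gripper_force": force on a finger pad.
Only numpy, scipy, OpenCV 4.12 (cv2) and the standard library are available. Lean on these libraries where they do the work, as an engineer would, in place of code of your own. Each camera call takes 0.05 s, during which the arm holds its last target. There are 200 camera calls.

## Working session

There is one attempt and no reset: what is moved stays moved. The work goes in short steps, Python scripts to look and compute and a tool call to move; the robot and the scene stay as the last step left them, time stands still between calls to the robot, and variables do not carry over. Pictures are saved under pics/ and viewed, at most 14 in all, crops included, and the job is handed in when it is done.

Besides the shell and the picture viewer there is one more tool, called after "Emit:" by a JSON object that holds its "op" and its "data". drive_tool: Moves the arm, as the interface text tells. Its arguments: {"type":"object","properties":{"steps":{"type":"array"},"grip_force":{"type":"number"}},"required":["steps"]}

```bash
mkdir -p pics; cat > h.py <<'E'
import numpy as np, cv2
from scipy.spatial.transform import Rotation as R
from cell import observe, get_image, arm
def cam(d):
    f=d['image'].shape[0]/2/np.tan(np.radians(d['vfov'])/2)
    return f,d['cx'],d['cy'],d['k1'],np.array(d['xyz']),R.from_rotvec(d['attitude']) if np.size(d['attitude'])==3 else R.from_matrix(np.array(d['attitude']))
def ray(d,u,v):
    f,cx,cy,k1,p,rot=cam(d); x=(u-cx)/f;y=(v-cy)/f
    a,b=x,y
    for _ in range(30):
        s=1+k1*(a*a+b*b); a,b=x/s,y/s
    return p,rot.apply([a,b,1.0])
def at(d,u,v,z):
    p,r=ray(d,u,v); return p+r*(z-p[2])/r[2]
def proj(d,P):
    f,cx,cy,k1,p,rot=cam(d); q=rot.inv().apply(np.array(P)-p); a,b=q[...,0]/q[...,2],q[...,1]/q[...,2]
    s=1+k1*(a*a+b*b); return np.stack([cx+f*a*s,cy+f*b*s],-1)
def snap(name,fn,crop=None,k=1):
    d=get_image(name); im=d['image'][:,:,::-1]
    if crop: im=im[crop[1]:crop[3],crop[0]:crop[2]]
    cv2.imwrite('pics/'+fn,cv2.resize(im,None,fx=k,fy=k,interpolation=cv2.INTER_CUBIC)); 
    import pickle; pickle.dump(d,open('pics/'+fn+'.pkl','wb')); return d
def load(fn):
    import pickle; return pickle.load(open('pics/'+fn+'.pkl','rb'))
E
python3 - <<'E'
from h import *
for n in('top','side'):
    d=snap(n,n+'0.png',None,1.5); print({k:v for k,v in d.items() if k!='image'})
print(observe(),arm.tcp_to_grasp)
E
```

```text
{'vfov': 56.28523904300666, 'cx': 258.15977775038505, 'cy': 187.71517029625878, 'k1': -0.02959855164769746, 'xyz': array([0.52027904, 0.02795654, 1.0221327 ]), 'attitude': array([-2.19077715,  2.17176308, -0.13069115])}
{'vfov': 54.4776610457656, 'cx': 256.3495044996933, 'cy': 187.2462876918235, 'k1': -0.012645983851563562, 'xyz': array([0.44141179, 0.62059621, 0.82665891]), 'attitude': array([-0.34732756,  2.84969155, -1.05367764])}
{'clock': 0.1, 'joints': array([-1.3605883 ,  0.43514396,  0.02495809,  1.57400034, -0.0116001 ,
        1.13399685, -0.07510687]), 'dq': array([ 3.86246024e-04, -3.58012527e-03,  1.64535323e-03, -2.47976447e-03,
       -9.66059989e-05, -1.49164291e-03,  4.18114535e-04]), 'joint_efforts': array([ 3.44177795e-03, -6.69125676e+01,  9.88301262e-01, -3.15142751e+01,
       -6.04212284e-02,  3.73909087e-02,  4.67902112e-05]), 'position': array([0.19223352, 0.5942233 , 0.22603131]), 'ee_rot': array([-4.89437962e-01, -3.10313284e+00,  2.19930552e-03]), 'force': array([0.61203678, 0.43881227, 0.3096444 ]), 'ft_torque': array([-0.00274995,  0.03116598,  0.01823271]), 'gripper_force': 0.0, 'width': 1.0004018371461616} 0.0188
```

View pics/top0.png

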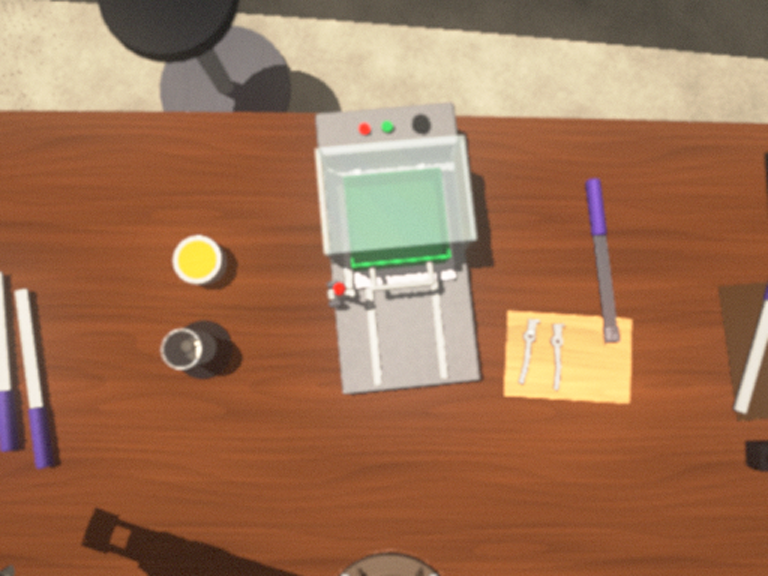

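View pics/side0.png

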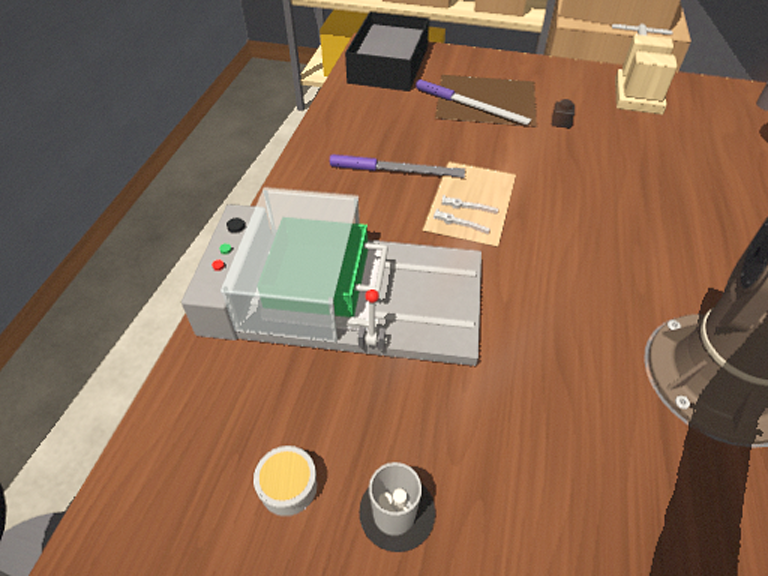

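Top view (1.5x): machine in the middle with its rear away from the robot, knob at (339,289), cup (188,349) and tin (198,260) on the left, board with two halves at about (528,352) and (558,356). The file tip lies on the board edge. I'll enlarge for exact pixels.

```bash
python3 - <<'E'
from h import *
d=load('top0.png');im=d['image'][:,:,::-1]
a=cv2.resize(im[200:275,330:430],None,fx=8,fy=8,interpolation=cv2.INTER_CUBIC);cv2.imwrite('pics/a.png',a)
from scipy.optimize import least_squares
pts=np.array([[-210,125,35],[-210,-125,35],[210,125,100],[210,-125,100],[-30,122-95*np.sin(.2),53+95*np.cos(.2)]])/1000
px=np.array([[343,393],[480,380],[317,113],[452,104],[339,289]])/1.5
f=lambda q:(proj(d,R.from_euler('z',q[2]).apply(pts)+[q[0],q[1],0])-px).ravel()
s=least_squares(f,[.6,0,0]);print(s.x,s.fun.round(1))
ds=load('side0.png')
p2=np.array([[-210,125,35],[-210,-125,35],[-30,122-95*np.sin(.2),53+95*np.cos(.2)]])/1000
print((proj(ds,R.from_euler('z',s.x[2]).apply(p2)+[s.x[0],s.x[1],0])*1.5).round(0))
# cup: rim centre / mat
print('cup top rim',at(d,188/1.5,349/1.5,.104),'side rim',at(ds,395/1.5,485/1.5,.104),'mat side',at(ds,398/1.5,513/1.5,.004))
E
```

```text
[ 0.66434398 -0.01160994  0.11864509] [ -0.7  -9.9  -1.1 -11.6  -1.2  19.1   2.2  15.8   0.4 -11.7]
[[461. 354.]
 [465. 247.]
 [354. 291.]]
cup top rim [0.49312049 0.34370573 0.104     ] side rim [0.49284081 0.354918   0.104     ] mat side [0.48658159 0.35637994 0.004     ]
```

View pics/a.png

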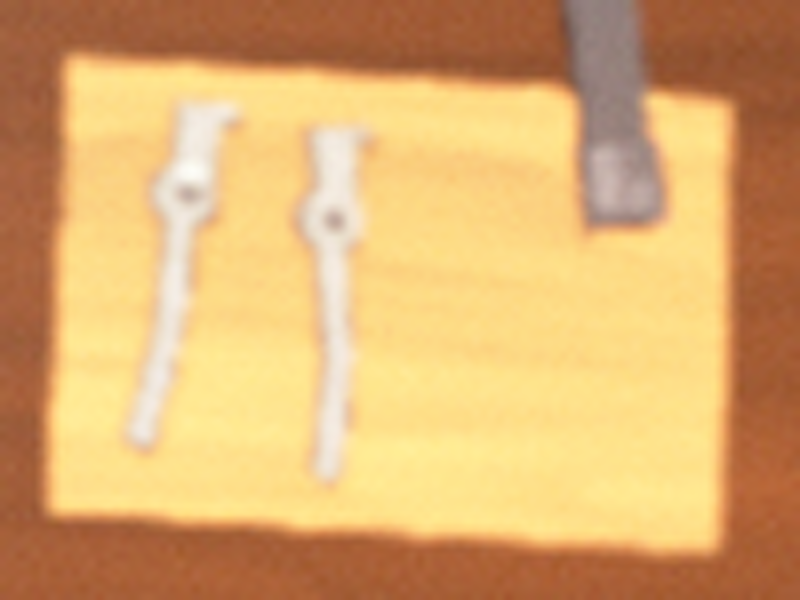

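```bash
python3 - <<'E'
from h import *
d=load('top0.png');ds=load('side0.png')
print(d['image'].shape, R.from_rotvec(d['attitude']).as_matrix().round(3))
P=lambda a,z:at(d,330+a[0]/8,200+a[1]/8,z)
c=[P(a,.006) for a in((63,55),(735,100),(720,553),(48,518))]
print('board',np.round(c,3),[np.linalg.norm(c[i]-c[i-1]).round(3) for i in range(4)])
for n,b,e,j in(('A',(187,192),(141,445),(190,105)),('B',(333,219),(326,478),(335,128))):
    b,e,j=[P(q,.019) for q in(b,e,j)]; print(n,b.round(3),e.round(3),j.round(3),np.linalg.norm(b-e),np.linalg.norm(j-e))
print('bed front',[at(d,u/1.5,v/1.5,.035).round(3) for u,v in((343,393),(480,380))])
print('bed front side',[at(ds,u/1.5,v/1.5,.035).round(3) for u,v in((479,354),(481,250))])
print('rear',[at(d,u/1.5,v/1.5,.1).round(3) for u,v in((317,113),(452,104))])
print('knob',at(d,339/1.5,289/1.5,.146),at(ds,372/1.5,296/1.5,.146))
print('handle bar top',[at(d,u/1.5,v/1.5,.1).round(3) for u,v in((387,288),(437,281))])
E
```

```text
(384, 512, 3) [[ 0.008 -0.995  0.098]
 [-1.    -0.01  -0.021]
 [ 0.022 -0.098 -0.995]]
board [[ 0.568 -0.221  0.006]
 [ 0.553 -0.465  0.006]
 [ 0.393 -0.454  0.006]
 [ 0.405 -0.214  0.006]] [np.float64(0.163), np.float64(0.244), np.float64(0.161), np.float64(0.24)]
A [ 0.519 -0.261  0.019] [ 0.432 -0.244  0.019] [ 0.55  -0.263  0.019] 0.08941976409820294 0.11967432543606019
B [ 0.51  -0.313  0.019] [ 0.421 -0.309  0.019] [ 0.542 -0.314  0.019] 0.0898415849814605 0.12173883093728456
bed front [array([0.415, 0.085, 0.035]), array([ 0.439, -0.163,  0.035])]
bed front side [array([0.411, 0.081, 0.035]), array([ 0.44 , -0.16 ,  0.035])]
rear [array([0.911, 0.135, 0.1  ]), array([ 0.932, -0.105,  0.1  ])]
knob [0.59363428 0.08786706 0.146     ] [0.59267849 0.08956784 0.146     ]
handle bar top [array([0.6  , 0.009, 0.1  ]), array([ 0.613, -0.078,  0.1  ])]
```

```bash
cat >> h.py <<'E'
M=np.array([0.,0,0])
def mw(p,M): return R.from_euler('z',M[2]).apply(np.array(p)/1000)+[M[0],M[1],0]
E
python3 - <<'E'
from h import *
from scipy.optimize import least_squares
d=load('top0.png');ds=load('side0.png')
pts=[[-210,125,35],[-210,-125,35],[-30,122-95*np.sin(.2),53+95*np.cos(.2)]]
px=np.array([[343,393],[480,380],[339,289]])/1.5; py=np.array([[479,354],[481,250],[372,296]])/1.5
f=lambda q:np.r_[(proj(d,mw(pts,q))-px).ravel(),(proj(ds,mw(pts,q))-py).ravel()]
s=least_squares(f,[.6,0,0]);M=s.x;print(M.round(4),s.fun.round(1))
for q in(0,.4,.8,1.2,1.5):print('knob',q,mw([-30,122+95*np.sin(q-.2),53+95*np.cos(q-.2)],M).round(4))
print('tub handle home by image',[ (R.from_euler('z',-M[2]).apply(np.array([x,y,0])-[M[0],M[1],0])).round(4) for x,y in((.6,.009),(.613,-.078),(.597,.088))])
# front rim of tub (green, outer edge at z .115)
for u,v in((352,265),(449,258)):
    p=at(d,u/1.5,v/1.5,.115);print('rim',R.from_euler('z',-M[2]).apply(p-[M[0],M[1],0]).round(3))
print(observe()['position'],R.from_rotvec(observe()['ee_rot']).as_matrix().round(2))
E
```

```text
[ 0.6351 -0.0129  0.1199] [-0.3  1.1 -0.5 -0.9  0.8  0.3 -0.4  1.7 -0.5 -0.5  0.3 -1.2]
knob 0 [0.5929 0.0859 0.1461]
knob 0.4 [0.5884 0.1234 0.1461]
knob 0.8 [0.5843 0.1579 0.1314]
knob 1.2 [0.5811 0.184  0.1043]
knob 1.5 [0.5797 0.1955 0.0784]
tub handle home by image [array([-0.0322,  0.0259,  0.    ]), array([-0.0297, -0.062 ,  0.    ]), array([-0.0257,  0.1047,  0.    ])]
rim [0.012 0.081 0.115]
rim [ 0.006 -0.085  0.115]
[0.19223352 0.5942233  0.22603131] [[-0.95  0.31 -0.  ]
 [ 0.31  0.95 -0.  ]
 [-0.   -0.   -1.  ]]
```

Two halves, A at (0.48,-0.253) and B at (0.47,-0.311); the measured sizes agree with the given ones. Next I go above the knob, with the fingers closing along machine x and partly closed so they stay clear of the guard.

Emit:
{"op": "drive_tool", "data": {"steps": [[0.45,23.6,-29.9,0,-0.067],[0.45,23.6,-29.9,0,-0.067],[0.45,23.6,-29.9,0,-0.067],[0.45,23.6,-29.9,0,-0.067],[0.45,23.6,-29.9,0,-0.067],[0.45,23.6,-29.9,0,-0.067],[0.45,23.6,-29.9,0,-0.067],[0.45,23.6,-29.9,0,-0.067],[0.45,23.6,-29.9,0,-0.067],[0.45,23.6,-29.9,0,-0.067],[0.45,23.6,-29.9,0,-0.067],[0.45,23.6,-29.9,0,-0.067],[0.45,23.6,-29.9,0,-0.067],[0.45,23.6,-29.9,0,-0.067],[0.45,23.6,-29.9,0,-0.067],[0.45,23.6,-29.9,0,-0.067],[0.45,23.6,-29.9,0,-0.067],[0.45,0,0,0,0],[0.45,0,0,0,0]], "grip_force": 15}}

```text
clock: 1.68
position: [0.5943, 0.0834, 0.2263]
ee_rot: [2.091, 2.344, -0.002]
force: [-0.8, 0.3, 0.0]
width: 0.546
gripper_force: 0.0
```

Emit:
{"op": "drive_tool", "data": {"steps": [[0.45,-1.3,2.5,-20,0],[0.45,0,0,-20,0],[0.45,0,0,-20,0],[0.45,0,0,-20,0],[0.45,0,0,-15,0],[0.45,0,0,0,0],[1,0,0,0,0],[1,0,0,0,0],[1,0,0,0,0],[1,0,0,0,0]]}}

```text
clock: 2.52
position: [0.5928, 0.0892, 0.1329]
ee_rot: [2.084, 2.349, 0.003]
force: [-0.0, -0.8, 0.2]
width: 0.313
gripper_force: 0.0
```

Emit:
{"op": "drive_tool", "data": {"steps": [[1,0,0,-2,0],[1,0,0,0,0],[1,0,0,0,0],[1,0,0,0,0],[1,0,0,0,0]]}}

```text
clock: 2.93
position: [0.5936, 0.0891, 0.1308]
ee_rot: [2.084, 2.348, 0.004]
force: [2.0, 0.4, 5.4]
width: 0.233
gripper_force: 15.0
```

```bash
python3 - <<'E'
from h import *
o=observe();print(o['position'],o['ee_rot'],o['force'],o['width']*92,o['gripper_force'])
E
```

```text
[0.59358479 0.08910672 0.13079916] [2.08433949 2.34822677 0.00388038] [1.96608768 0.35155622 5.36592446] 21.470300830593466 15.000453740358353
```

Emit:
{"op": "drive_tool", "data": {"steps": [[1,-0.8,7,0.9,0],[1,-0.8,7,0.9,0],[1,-0.8,7.1,-0.2,0],[1,-0.8,7.1,-0.2,0],[1,-0.8,7,-1.2,0],[1,-0.8,7,-1.2,0],[1,-0.8,6.7,-2.2,0],[1,-0.8,6.7,-2.2,0],[1,-0.7,6.3,-3.2,0],[1,-0.7,6.3,-3.2,0],[1,-0.7,5.8,-4.1,0],[1,-0.7,5.8,-4.1,0],[1,-0.6,5.1,-5,0],[1,-0.6,5.1,-5,0],[1,-0.5,4.2,-5.7,0],[1,-0.5,4.2,-5.7,0],[1,-0.4,3.4,-6.2,0],[1,-0.4,3.4,-6.2,0],[1,-0.3,2.4,-6.7,0],[1,-0.3,2.4,-6.7,0]]}}

```text
clock: 4.6
position: [0.5812, 0.1997, 0.0629]
ee_rot: [2.084, 2.348, 0.004]
force: [7.0, -0.9, 1.3]
width: 0.227
gripper_force: 15.0
```

Emit:
{"op": "drive_tool", "data": {"steps": [[0.5,0,0,0,0],[0.5,0,0,0,0],[0.5,0,0,0,0],[0.5,0,0,0,0],[0.5,0,0,20,0],[0.5,0,0,30,0],[0.5,0,0,40,0],[0.5,0,0,40,0],[0.5,0,0,10,0],[0.5,0,0,0,0]]}}

```text
clock: 5.43
position: [0.5812, 0.1995, 0.2065]
ee_rot: [2.084, 2.348, 0.009]
force: [0.1, -0.7, -0.2]
width: 0.501
gripper_force: 0.0
```

```bash
python3 - <<'E'
from h import *
o=observe();print(o['joints'].round(2),o['position'])
snap('top','t1.png',(200,130,340,230),5);
d=get_image('side')['image'][:,:,::-1];cv2.imwrite('pics/s1.png',cv2.resize(d[110:260,170:330],None,fx=4.9,fy=4,interpolation=cv2.INTER_CUBIC) if 0 else cv2.resize(d[110:260,150:330],None,fx=4,fy=4,interpolation=cv2.INTER_CUBIC))
E
```

```text
[-0.74  0.45  0.47  1.66 -0.23  1.08 -0.09] [0.58120486 0.19945962 0.20654845]
```

View pics/s1.png

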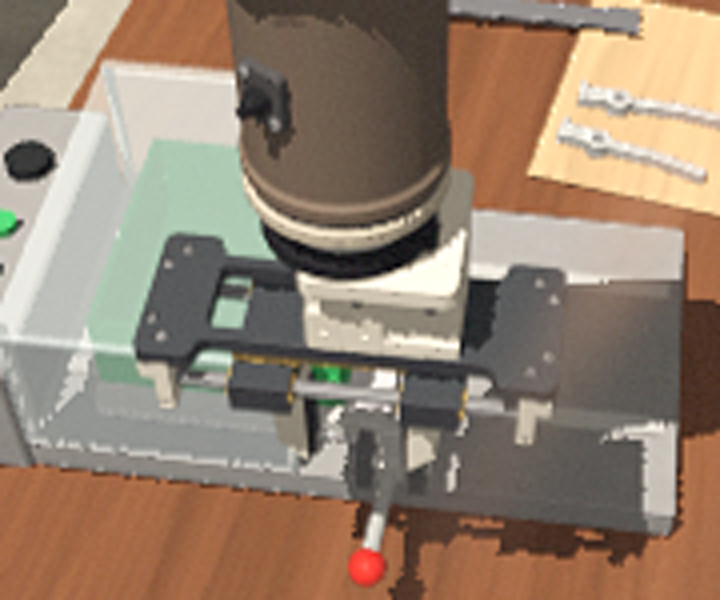

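Side view: lever out, with its red knob at full-image pixel (241.5,252). Next I hook the handle from behind with shut fingers.

Emit:
{"op": "drive_tool", "data": {"steps": [[1,3.5,-16.4,0,0.121],[1,3.5,-16.4,0,0.121],[1,3.5,-16.4,0,0.121],[1,3.5,-16.4,0,0.121],[1,3.5,-16.4,0,0.121],[1,3.5,-16.4,0,0.121],[1,3.5,-16.4,0,0.121],[1,3.5,-16.4,0,0.121],[1,3.5,-16.4,0,0.121],[1,3.5,-16.4,0,0.121],[1,3.5,-16.4,0,0.121],[1,3.5,-16.4,0,0.121],[1,3.5,-16.4,0,0.121],[1,0,0,0,0],[1,0,0,0,0]]}}

```text
clock: 6.78
position: [0.6239, -0.0154, 0.2006]
ee_rot: [0.184, -3.133, -0.0]
force: [-0.1, 0.7, -1.3]
width: 0.008
gripper_force: 0.0
```

```bash
python3 - <<'E'
from h import *
o=observe();print(o['joints'].round(2),o['position'])
d=snap('side','s2.png',(190,130,290,230),6)
d=load('s2.png');M=[.635,-.013,.115]
for p in([-24,50,100],[-24,-50,100],[9,85,115],[9,-85,115],[-29,0,95]): print(p,(proj(d,mw(p,M))-[190,130])*6)
print('tip',(proj(d,o['position'])-[190,130])*6)
E
```

```text
[-0.15  0.46  0.13  1.61 -0.06  1.08  1.68] [ 0.62391389 -0.01535181  0.20063494]
[-24, 50, 100] [354.10593092 367.69749003]
[-24, -50, 100] [384.99878497 199.67130587]
[9, 85, 115] [261.86517896 401.26619506]
[9, -85, 115] [323.53276793 115.9285022 ]
[-29, 0, 95] [381.43578525 289.63162086]
tip [337.00917178 108.98753486]
```

View pics/s2.png

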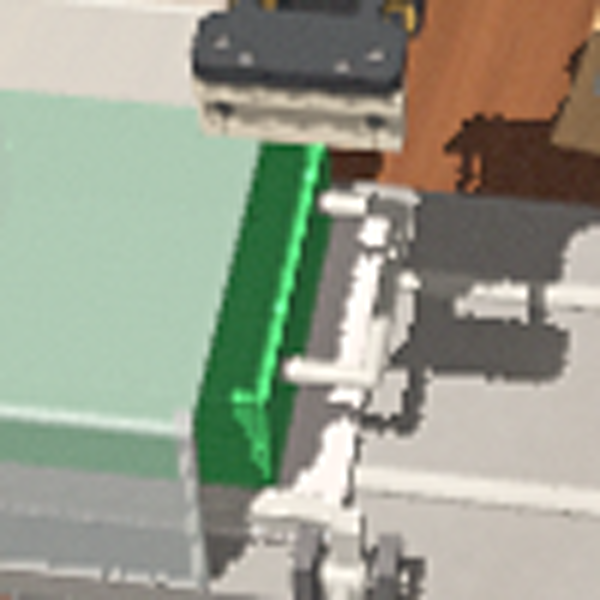

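```bash
python3 - <<'E'
from h import *
M=[.635,-.013,.115]
for fn in('top0.png','side0.png'):
    d=load(fn)
    for y in(-25,0,20):
        print(fn,y)
        xs=np.arange(-48,22,3)
        p=proj(d,mw([[x,y,100] for x in xs],M)).astype(np.float32)
        c=cv2.remap(d['image'],p[:,0].reshape(-1,1),p[:,1].reshape(-1,1),cv2.INTER_LINEAR)[:,0]
        print(' '.join(f'{x}:{a[0]}/{a[1]}' for x,a in zip(xs,c)))
E
```

```text
top0.png -25
-48:107/104 -45:130/124 -42:172/164 -39:197/187 -36:199/189 -33:214/205 -30:235/228 -27:242/237 -24:249/244 -21:253/250 -18:254/252 -15:251/245 -12:213/201 -9:143/137 -6:134/127 -3:131/126 0:121/122 3:95/111 6:76/113 9:72/165 12:78/220 15:75/208 18:74/148 21:71/115
top0.png 0
-48:116/110 -45:122/117 -42:167/158 -39:198/187 -36:201/191 -33:214/205 -30:234/228 -27:243/237 -24:249/244 -21:253/250 -18:254/251 -15:249/243 -12:206/194 -9:143/136 -6:132/128 -3:132/128 0:122/122 3:98/110 6:78/114 9:72/160 12:78/219 15:82/213 18:76/152 21:73/118
top0.png 20
-48:110/105 -45:120/115 -42:153/147 -39:176/169 -36:188/180 -33:204/196 -30:233/227 -27:244/238 -24:250/245 -21:253/249 -18:254/250 -15:252/246 -12:230/220 -9:164/155 -6:135/127 -3:134/128 0:122/120 3:98/109 6:76/101 9:71/131 12:74/181 15:79/186 18:74/142 21:70/115
side0.png -25
-48:200/193 -45:200/194 -42:200/193 -39:201/194 -36:175/168 -33:198/192 -30:235/230 -27:233/226 -24:243/235 -21:249/241 -18:235/228 -15:173/165 -12:135/128 -9:126/120 -6:127/121 -3:124/119 0:62/98 3:35/90 6:35/87 9:42/107 12:76/197 15:75/194 18:47/121 21:41/102
side0.png 0
-48:105/101 -45:141/138 -42:202/197 -39:208/202 -36:170/166 -33:200/194 -30:235/230 -27:232/226 -24:239/229 -21:253/246 -18:243/239 -15:175/167 -12:129/122 -9:128/121 -6:128/120 -3:122/118 0:73/103 3:39/92 6:34/87 9:33/81 12:80/204 15:81/212 18:46/121 21:41/101
side0.png 20
-48:86/83 -45:118/113 -42:197/190 -39:200/194 -36:162/157 -33:197/193 -30:234/227 -27:233/227 -24:236/228 -21:252/244 -18:255/250 -15:188/181 -12:124/117 -9:125/118 -6:128/121 -3:121/118 0:74/101 3:39/92 6:35/90 9:29/82 12:88/223 15:113/229 18:52/131 21:39/100
```

```bash
python3 - <<'E'
from h import *
d=load('top0.png');M=[.635,-.013,.115]
# rectified: machine xy at z=.1, 1mm = 6px ; x from -60..40 up, y 90..-40
xs=np.arange(40,-60,-1/6);ys=np.arange(70,-60,-1/6)
Y,X=np.meshgrid(ys,xs);p=proj(d,mw(np.stack([X,Y,0*X+100],-1).reshape(-1,3),M)).astype(np.float32).reshape(X.shape+(2,))
o=cv2.remap(d['image'],p[...,0],p[...,1],cv2.INTER_CUBIC)[:,:,::-1].copy()
for x in range(-50,40,10): cv2.putText(o,str(x),(0,int((40-x)*6)),0,.5,(0,0,255),1);cv2.line(o,(0,int((40-x)*6)),(20,int((40-x)*6)),(0,0,255),1)
cv2.imwrite('pics/rect.png',o)
E
```

```text
(no output)
```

View pics/rect.png

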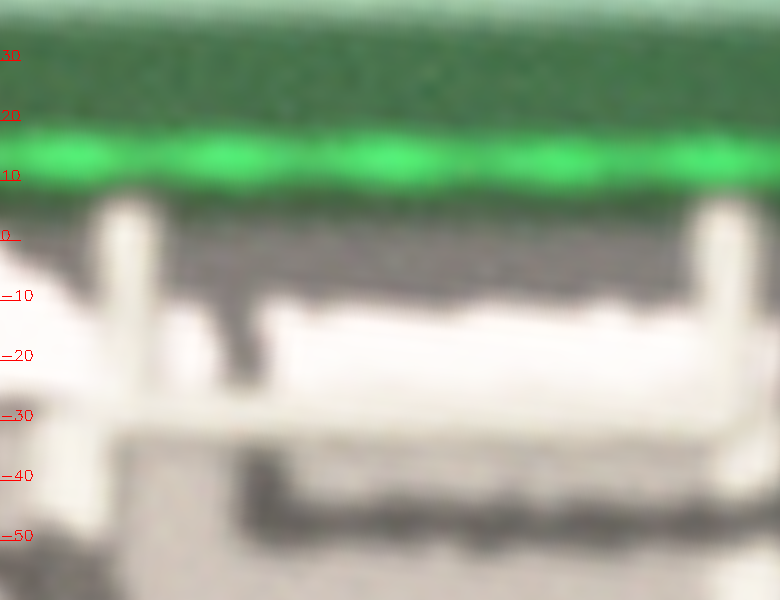

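The rectified view shows the bar from x=-33 to -24 and the tub wall at +9, as the given sizes say; the white patch behind the bar is sunlight. Hook point is machine x -7.5.

Emit:
{"op": "drive_tool", "data": {"steps": [[1,3.9,-0.5,-20,0],[1,0,0,-20,0],[1,0,0,-20,0],[1,0,0,-20,0],[1,0,0,-10,0],[1,0,0,-10,0],[1,0,0,-8,0],[1,0,0,-8,0],[1,0,0,0,0],[1,0,0,0,0]]}}

```text
clock: 7.67
position: [0.6289, -0.0147, 0.0866]
ee_rot: [0.19, -3.136, -0.0]
force: [0.2, -0.5, -0.1]
width: 0.006
gripper_force: 0.0
```

Emit:
{"op": "drive_tool", "data": {"steps": [[1,0,0,-3,0],[1,-8.9,-1,0,0],[1,-8.9,-1,0,0],[1,-8.9,-1,0,0],[1,-8.9,-1,0,0],[1,-8.9,-1,0,0],[1,-8.9,-1,0,0],[1,-8.9,-1,0,0],[1,-8.9,-1,0,0],[1,-8.9,-1,0,0],[1,-8.9,-1,0,0],[1,-8.9,-1,0,0],[1,-8.9,-1,0,0],[1,-8.9,-1,0,0],[1,-8.9,-1,0,0],[1,-8.9,-1,0,0],[1,-8.9,-1,0,0],[1,-8.9,-1,0,0],[1,-8.9,-1,0,0],[1,-8.9,-1,0,0]]}}

```text
clock: 9.33
position: [0.4588, -0.0339, 0.0835]
ee_rot: [0.19, -3.136, -0.0]
force: [4.2, 2.9, 2.6]
width: 0.003
gripper_force: 2.0
```

Emit:
{"op": "drive_tool", "data": {"steps": [[1,-3,-0.3,0,0],[1,-3,-0.3,0,0],[1,0,0,0,0]]}}

```text
clock: 9.58
position: [0.4542, -0.0346, 0.0836]
ee_rot: [-0.19, 3.134, -0.0]
force: [4.8, 2.1, -1.3]
width: 0.006
gripper_force: 2.6
```

Emit:
{"op": "drive_tool", "data": {"steps": [[1,5,0.5,0,0],[1,0,0,20,0],[1,0,0,35,0],[1,0,0,35,0],[0.65,0,-10,20,0],[0.65,0,-30,0,0],[0.65,0,-35,0,0],[0.65,0,-35,0,0],[0.65,0,-35,0,0],[0.65,0,0,0,0]]}}

```text
clock: 10.42
position: [0.4567, -0.1865, 0.1933]
ee_rot: [0.177, -3.134, 0.005]
force: [0.7, 0.1, 0.0]
width: 0.339
gripper_force: 0.0
```

```bash
python3 - <<'E'
from h import *
d=load('top0.png');P=lambda a,z:at(d,330+a[0]/8,200+a[1]/8,z)
for a in((173,292),(182,220),(165,350),(337,292),(333,245),(341,350)): print(P(a,.018).round(4))
print(observe()['position'])
d=snap('top','t2.png',(190,130,430,280),3.3)
E
```

```text
[ 0.4846 -0.256   0.018 ]
[ 0.5097 -0.2596  0.018 ]
[ 0.4645 -0.2529  0.018 ]
[ 0.4849 -0.3141  0.018 ]
[ 0.5012 -0.313   0.018 ]
[ 0.4647 -0.3151  0.018 ]
[ 0.4567208  -0.18646365  0.19328597]
```

View pics/t2.png

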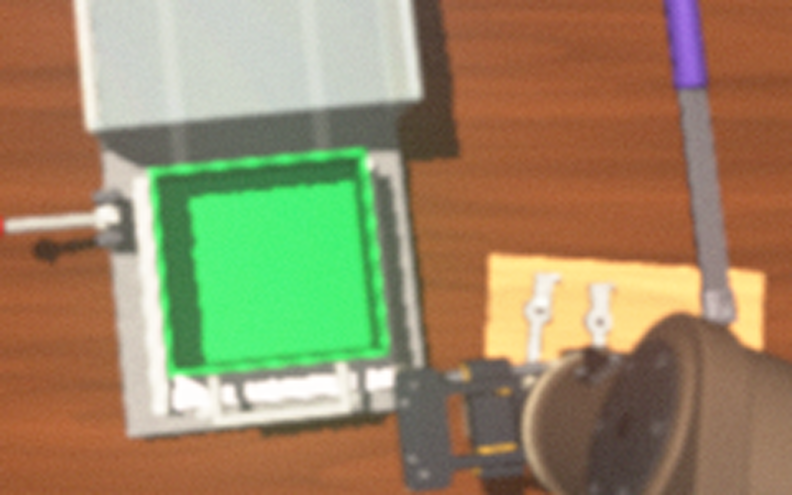

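Tub is out and both halves are unmoved. Going for half A.

Emit:
{"op": "drive_tool", "data": {"steps": [[0.65,12.3,-23.5,0,-0.087],[0.65,12.3,-23.5,0,-0.087],[0.65,12.2,-23.5,0,-0.087],[0.65,0,0,-35,0],[0.65,0,0,-35,0],[0.65,0,0,-35,0],[0.65,0,0,-30,0],[0.65,0,0,-20,0],[0.65,0,0,-12,0],[0.65,0,0,-8,0],[0.65,0,0,0,0],[0.65,0,0,0,0]], "grip_force": 25}}

```text
clock: 11.47
position: [0.4954, -0.249, 0.0185]
ee_rot: [-0.219, -3.133, -0.001]
force: [-0.2, -0.4, 0.1]
width: 0.355
gripper_force: 0.0
```

Emit:
{"op": "drive_tool", "data": {"steps": [[0.65,-2,-8,0,0],[0.65,0,0,-5,0],[0.65,0,0,-4.5,0],[0.65,0,0,0,0],[1,0,0,0,0],[1,0,0,0,0],[1,0,0,0,0],[1,0,0,0,0],[1,0,0,0,0]]}}

```text
clock: 12.22
position: [0.4937, -0.2573, 0.0092]
ee_rot: [0.219, 3.134, 0.0]
force: [0.2, -0.1, 1.0]
width: 0.096
gripper_force: 25.0
```

Emit:
{"op": "drive_tool", "data": {"steps": [[1,0,0,10,0],[1,0,0,30,0],[1,0,0,40,0],[1,0,0,40,0],[1,0,0,40,0],[1,0,0,20,0],[1,0,0,0,0]]}}

```text
clock: 12.8
position: [0.4959, -0.2589, 0.195]
ee_rot: [0.22, 3.125, -0.004]
force: [1.1, -0.3, -0.4]
width: 0.093
gripper_force: 25.0
```

```bash
python3 - <<'E'
from h import *
d=load('t2.png')
c=[at(d,190+u/3.3,130+v/3.3,.115) for u,v in((150,172),(363,150),(388,355),(175,375))]
print(np.round(c,3),np.mean(c,0),[np.linalg.norm(c[i]-c[i-1]).round(3) for i in range(4)])
o=observe();print(o['position'],o['width'],o['gripper_force'])
E
```

```text
[[ 0.623  0.066  0.115]
 [ 0.642 -0.098  0.115]
 [ 0.485 -0.117  0.115]
 [ 0.469  0.045  0.115]] [ 0.55475049 -0.02573846  0.115     ] [np.float64(0.156), np.float64(0.166), np.float64(0.158), np.float64(0.163)]
[ 0.49592519 -0.25885939  0.19500779] 0.09255817557102193 24.97265875339508
```

Emit:
{"op": "drive_tool", "data": {"steps": [[1,6.1,30,0,0.029],[1,6.1,30,0,0.029],[1,6.1,30,0,0.029],[1,6.1,30,0,0.029],[1,6.1,30,0,0.029],[1,6.1,30,0,0.029],[1,6.1,30,0,0.029],[1,6.1,30,0,0.029],[1,6.1,30,0,0.029],[1,0,0,0,0],[1,0,0,0,0],[1,0,0,0,0]]}}

```text
clock: 13.8
position: [0.5479, 0.012, 0.1887]
ee_rot: [0.19, -3.135, 0.001]
force: [-0.1, -0.4, -1.2]
width: 0.092
gripper_force: 25.0
```

Emit:
{"op": "drive_tool", "data": {"steps": [[1,3,0,-20,0],[1,0,0,-30,0],[1,0,0,-30,0],[1,0,0,-25,0],[1,0,0,-17,0],[1,0,0,0,0],[0.7,0,0,0,0],[0.7,0,0,0,0],[0.7,0,0,0,0],[0.7,0,0,0,0],[0.7,0,0,30,0],[0.7,0,0,40,0],[0.7,0,0,40,0],[0.7,0,0,15,0]]}}

```text
clock: 14.97
position: [0.554, 0.0125, 0.1983]
ee_rot: [-0.189, 3.128, 0.001]
force: [0.7, -0.5, -0.5]
width: 0.299
gripper_force: 0.0
```

```bash
python3 - <<'E'
from h import *
d=get_image('top');im=d['image'][:,:,::-1]
import pickle;pickle.dump(d,open('pics/b.png.pkl','wb'))
cv2.imwrite('pics/b.png',np.hstack([cv2.resize(im[200:275,330:430],None,fx=4,fy=4,interpolation=cv2.INTER_CUBIC),cv2.resize(im[200:275,90:190],None,fx=4,fy=4,interpolation=cv2.INTER_CUBIC)]))
E
```

```text
(no output)
```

View pics/b.png

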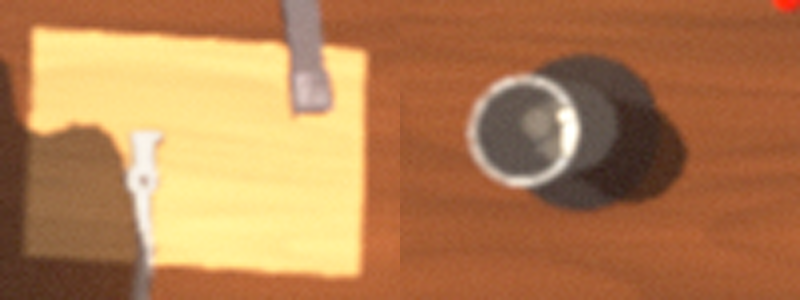

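Half B has been knocked: its boss is now at (286,360) in 8x crop terms, against (333,219) before. I recompute its pose.

```bash
python3 - <<'E'
from h import *
d=load('b.png');P=lambda a:at(d,330+a[0]/4,200+a[1]/4,.018)
b=P((143,180));o=P((146.5,216));m=P((148,240));j=P((146,133));print(b,o,m,j,np.arctan2(*(b-m)[[1,0]]),np.linalg.norm(b-j))
# white profile rows
im=d['image'].astype(int)
for r in range(246,276,3):
    row=im[r,355:376]; s=np.clip(row[:,2]-95,0,None); print(r,(355+np.arange(21))@s/max(s.sum(),1), row[:,2])
cr=at(d,90+125/4,200+132/4,.104);print('cup rim',cr,'mat',at(d,90+187/4,200+132/4,.004))
E
```

```text
[ 0.46119616 -0.29554163  0.018     ] [ 0.43631911 -0.29754429  0.018     ] [ 0.41978686 -0.29829355  0.018     ] [ 0.49385028 -0.29830277  0.018     ] 0.06635893114559728 0.03277064694414739
246 367.2618473895582 [ 72  69  68  71  74  81 122 190 225 223 203 193 216 213 170 151 148 152
 157 155 152]
249 368.04 [ 67  68  70  72  67  65  63  93 146 211 233 227 180 143 145 152 152 149
 150 150 147]
252 368.2629262926293 [ 70  73  69  71  67  71  68  78 125 188 229 227 182 150 148 150 146 151
 152 148 148]
255 368.7797752808989 [ 68  67  66  70  67  69  73  67  95 152 216 227 199 162 149 153 156 154
 151 158 153]
258 369.3902743142145 [ 71  67  72  69  66  65  72  67  75 106 163 205 204 173 157 154 159 159
 154 152 156]
261 369.8544891640867 [ 67  65  66  59  63  60  67  66  70  83 120 169 196 169 146 142 147 150
 151 151 150]
264 370.0822147651007 [ 62  60  60  63  65  65  61  66  66  77 104 151 187 172 147 142 144 149
 147 148 150]
267 366.53846153846155 [ 39  38  40  33  35  34  33  46  57  78 102 118 123 102  73  55  65  58
  54  59  63]
270 365.0 [33 39 41 39 30 36 36 46 70 86 98 93 83 63 57 57 52 56 55 56 58]
273 365.26666666666665 [ 40  30  30  36  28  36  43  57  77  94 106  99  75  54  61  54  54  57
  52  56  53]
cup rim [0.4921808  0.35400738 0.104     ] mat [0.48954419 0.34602712 0.004     ]
```

Emit:
{"op": "drive_tool", "data": {"steps": [[0.65,-11.8,-31,0,0],[0.65,-11.8,-31,0,0],[0.65,-11.8,-31,0,0],[0.65,-11.8,-31,0,0],[0.65,-11.8,-31,0,0],[0.65,-11.8,-31,0,0],[0.65,-11.8,-31,0,0],[0.65,-11.8,-31,0,0],[0.65,-11.8,-31,0,0],[0.65,-11.8,-31,0,0],[0.65,0,0,-35,0],[0.65,0,0,-35,0],[0.65,0,0,-35,0],[0.65,0,0,-30,0],[0.65,0,0,-20,0],[0.65,0,0,0,0],[0.65,0,0,0,0]]}}

```text
clock: 16.43
position: [0.4331, -0.2973, 0.037]
ee_rot: [0.19, -3.135, -0.001]
force: [0.4, -0.3, 0.6]
width: 0.349
gripper_force: 0.0
```

Emit:
{"op": "drive_tool", "data": {"steps": [[0.65,3,-0.7,-10,0],[0.65,0,0,-10,0],[0.65,0,0,-8,0],[0.65,0,0,0,0],[1,0,0,0,0],[1,0,0,0,0],[1,0,0,0,0],[1,0,0,0,0],[1,0,0,0,0]]}}

```text
clock: 17.18
position: [0.4366, -0.2982, 0.0094]
ee_rot: [-0.19, 3.135, -0.0]
force: [-0.1, 0.6, 2.4]
width: 0.092
gripper_force: 25.0
```

Emit:
{"op": "drive_tool", "data": {"steps": [[1,0,0,10,0],[1,0,0,30,0],[1,0,0,40,0],[1,0,0,40,0],[1,0,0,40,0],[1,0,0,20,0],[1,12.1,24.4,0,0],[1,12.1,24.4,0,0],[1,12.1,24.4,0,0],[1,12.1,24.4,0,0],[1,12.1,24.4,0,0],[1,12.1,24.4,0,0],[1,12.1,24.4,0,0],[1,12.1,24.4,0,0],[1,12.1,24.4,0,0],[1,12.1,24.4,0,0],[1,0,0,0,0],[1,0,0,0,0]]}}

```text
clock: 18.68
position: [0.5577, -0.0523, 0.1895]
ee_rot: [-0.195, 3.135, 0.0]
force: [0.4, -1.3, -1.2]
width: 0.097
gripper_force: 25.0
```

Half B is over the tub; lowering and releasing.

Emit:
{"op": "drive_tool", "data": {"steps": [[1,0,-1.5,-20,0],[1,0,0,-30,0],[1,0,0,-30,0],[1,0,0,-25,0],[1,0,0,-18,0],[1,0,0,0,0],[0.7,0,0,0,0],[0.7,0,0,0,0],[0.7,0,0,0,0],[0.7,0,0,0,0],[0.7,0,0,30,0],[0.7,0,0,40,0],[0.7,0,0,40,0],[0.7,0,0,15,0]]}}

```text
clock: 19.85
position: [0.5599, -0.056, 0.1974]
ee_rot: [-0.189, 3.128, -0.001]
force: [0.8, -1.0, -0.3]
width: 0.3
gripper_force: 0.0
```

Emit:
{"op": "drive_tool", "data": {"steps": [[0.0,-5,30,0,-0.12],[0.0,-5,30,0,-0.12],[0.0,-5,30,0,-0.12],[0.0,-5,30,0,-0.12],[0.0,-5,30,0,-0.12],[0.0,-5,30,0,-0.12],[0.0,-5,30,0,-0.12],[0.0,-5,30,0,-0.12],[0.0,-5,30,0,-0.12],[0.0,-5,30,0,-0.12],[0.0,-5,20,0,-0.12],[0.0,-5,20,0,-0.12],[0.0,-5,20,0,-0.12],[0.0,0,0,0,0],[0.0,0,0,0,0]]}}

```text
clock: 21.1
position: [0.4919, 0.3059, 0.1916]
ee_rot: [2.065, 2.367, 0.002]
force: [0.1, -0.8, -0.7]
width: 0.997
gripper_force: 0.0
```

```bash
python3 - <<'E'
from h import *
o=observe();print(o['clock'],o['position'],o['ee_rot'],o['width'],o['joints'].round(2))
import pickle
s=get_image('side');t=get_image('top')
pickle.dump((s,t),open('pics/c.pkl','wb'))
a=cv2.resize(s['image'][280:380,210:310,::-1],None,fx=4,fy=4,interpolation=cv2.INTER_CUBIC)
b=cv2.resize(t['image'][150:250,225:325,::-1],None,fx=4,fy=4,interpolation=cv2.INTER_CUBIC)
cv2.imwrite('pics/c.png',np.hstack([a,b]))
E
```

```text
21.1 [0.49193409 0.30586403 0.19164682] [2.06544381e+00 2.36716715e+00 1.53535424e-03] 0.997273989189719 [-0.96  0.41  0.43  1.76 -0.2   1.02 -0.32]
```

View pics/c.png

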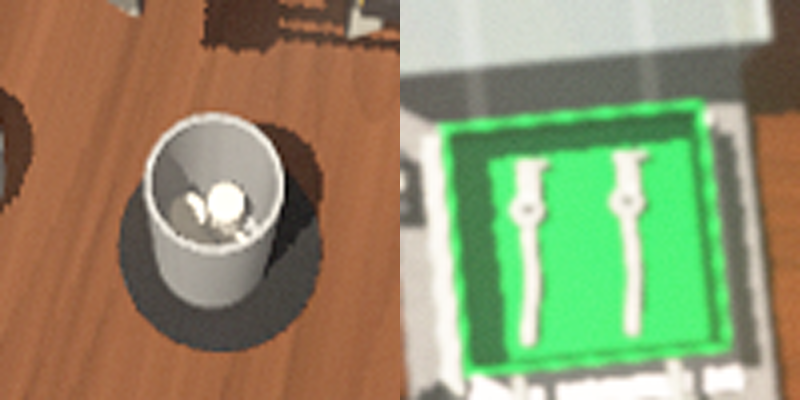

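Both halves lie flat in the tub (right crop). The cup rim is centred at (215,184) in the left crop, on its mat.

```bash
python3 - <<'E'
from h import *
import pickle
s,t=pickle.load(open('pics/c.pkl','rb'))
P=lambda u,v,z:at(s,210+u/4,280+v/4,z).round(4)
print('rim L,R,top,bot',P(146,185,.104),P(285,185,.104),P(215,114,.104),P(215,254,.104))
print('rim c',(P(215,114,.104)+P(215,254,.104))/2)
print('mat',P(119,245,.004),P(323,252,.004),P(221,352,.004))
print('mat c guess', (P(119,248,.004)+P(323,248,.004))/2)
c=P(221,352,.004)
E
```

```text
rim L,R,top,bot [0.5232 0.3683 0.104 ] [0.4579 0.3521 0.104 ] [0.4988 0.3257 0.104 ] [0.4834 0.3919 0.104 ]
rim c [0.4911 0.3588 0.104 ]
mat [0.5403 0.3681 0.004 ] [0.4332 0.3454 0.004 ] [0.475  0.4073 0.004 ]
mat c guess [0.48675 0.35645 0.004  ]
```

Emit:
{"op": "drive_tool", "data": {"steps": [[0,-0.5,25,0,0],[0,-0.5,25.5,0,0],[0,0,0,0,0],[0,0,0,-20,0],[0,0,0,-20,0],[0,0,0,-20,0],[0,0,0,-20,0],[0,0,0,-20,0],[0,0,0,-16,0],[0,0,0,-10,0],[0,0,0,0,0],[0,0,0,0,0]], "grip_force": 12}}

```text
clock: 22.2
position: [0.4919, 0.3541, 0.0653]
ee_rot: [2.071, 2.362, -0.0]
force: [0.6, 0.0, -0.3]
width: 1.002
gripper_force: 0.0
```

Emit:
{"op": "drive_tool", "data": {"steps": [[0,0,2.5,-4,0],[0,0,0,0,0],[1,0,0,0,0],[1,0,0,0,0],[1,0,0,0,0],[1,0,0,0,0],[1,0,0,0,0],[1,0,0,0,0]]}}

```text
clock: 22.87
position: [0.4917, 0.3575, 0.0613]
ee_rot: [2.07, 2.363, 0.001]
force: [0.4, 0.1, 1.6]
width: 0.721
gripper_force: 12.0
```

Emit:
{"op": "drive_tool", "data": {"steps": [[1,0,0,10,0],[1,0,0,25,0],[1,0,0,35,0],[1,0,0,35,0],[1,0,0,25,0],[1,4.4,-15,0,0],[1,4.4,-25,0,0],[1,4.4,-30,0,0],[1,4.4,-30,0,0],[1,4.4,-30,0,0],[1,4.4,-30,0,0],[1,4.4,-30,0,0],[1,4.4,-25,0,0],[1,4.4,-15,0,0],[1,0,-5,0,0],[1,0,0,0,0],[1,0,0,0,0]]}}

```text
clock: 24.28
position: [0.5305, 0.1231, 0.1909]
ee_rot: [-2.069, -2.363, 0.0]
force: [-0.2, 0.3, -1.5]
width: 0.719
gripper_force: 12.0
```

Emit:
{"op": "drive_tool", "data": {"steps": [[1,0,0,-20,0],[1,0,0,-20,0],[1,0,0,-5,0],[1,1.1,-9,0,0],[1,1.1,-9,0,0],[1,0.9,-7.5,0,0],[1,0.9,-7.5,0,0],[1,0.7,-6.3,2.7,0],[1,0.7,-6.3,2.5,0],[1,0.7,-6.3,2.3,0],[1,0.8,-6.8,0.6,0],[1,0.8,-6.8,0.2,0],[1,0.8,-6.8,-0.2,0]]}}

```text
clock: 25.37
position: [0.54, 0.0496, 0.1545]
ee_rot: [2.07, 2.363, 0.001]
force: [0.9, 1.9, -1.3]
width: 0.717
gripper_force: 12.0
```

```bash
python3 - <<'E'
from h import *
o=observe();print(o['clock'],o['position'],o['force'],o['ft_torque'])
import pickle
s=get_image('side');t=get_image('top')
a=cv2.resize(s['image'][140:290,180:310,::-1],None,fx=3,fy=3,interpolation=cv2.INTER_CUBIC)
b=cv2.resize(t['image'][130:280,190:320,::-1],None,fx=3,fy=3,interpolation=cv2.INTER_CUBIC)
cv2.imwrite('pics/d.png',np.hstack([a,b]))
E
```

```text
25.3667 [0.53996644 0.04964524 0.15446193] [ 0.87791914  1.94470663 -1.29533287] [ 0.33467584 -0.08706956 -0.00444669]
```

View pics/d.png

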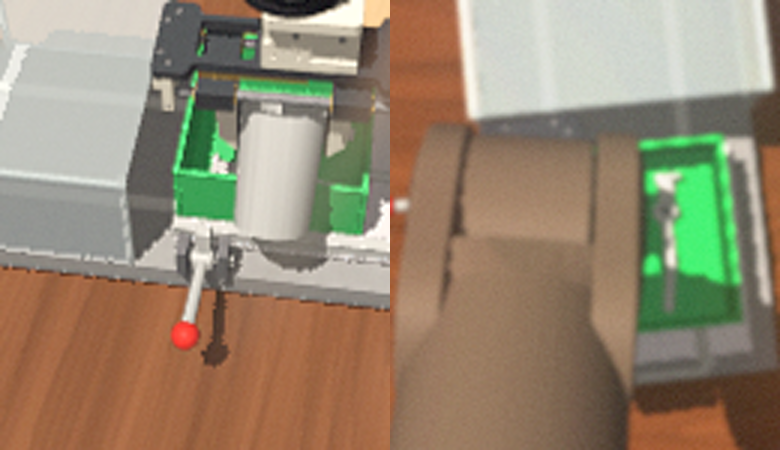

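The cup tips against the tub wall as planned, with about 2 N. Continuing the arc.

Emit:
{"op": "drive_tool", "data": {"steps": [[1,0.7,-6,-1.7,0],[1,0.7,-6,-2.2,0],[1,0.7,-6,-2.6,0],[1,0.7,-6.2,-4.3,0],[1,0.7,-6.2,-4.7,0],[1,0.6,-5,-5.7,0],[1,0.6,-5,-6.1,0],[1,0.4,-3.3,-4.6,0],[1,0.4,-3.3,-4.6,0],[1,0.3,-2.5,-4.9,0],[1,0.3,-2.5,-4.9,0],[1,0.1,-1.5,-5.1,0],[1,0.1,-1,-5.1,0],[1,0,0,0,0],[1,0,0,0,0],[1,0,0,0,0]]}}

```text
clock: 26.8
position: [0.5479, -0.0063, 0.0988]
ee_rot: [2.07, 2.358, 0.003]
force: [1.5, -7.6, 11.5]
width: 0.715
gripper_force: 12.0
```

```bash
python3 - <<'E'
from h import *
o=observe();print(o['clock'],o['position'],o['force'],o['ft_torque'])
import pickle
s=get_image('side');t=get_image('top')
a=cv2.resize(s['image'][140:290,180:310,::-1],None,fx=3,fy=3,interpolation=cv2.INTER_CUBIC)
b=cv2.resize(t['image'][130:280,190:320,::-1],None,fx=3,fy=3,interpolation=cv2.INTER_CUBIC)
cv2.imwrite('pics/e.png',np.hstack([a,b]))
E
```

```text
26.8 [ 0.54786648 -0.00628323  0.09879139] [ 1.52879502 -7.55402393 11.51370483] [-0.85085679 -0.27713295 -0.05827754]
```

View pics/e.png

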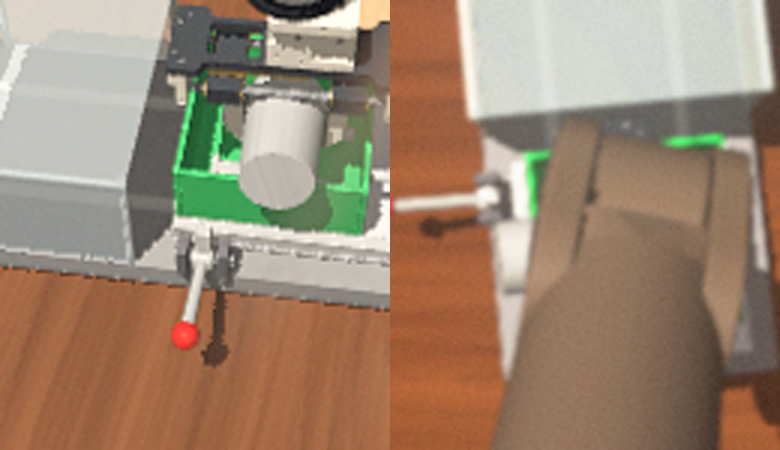

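```bash
python3 - <<'E'
from h import *
s=get_image('side');o=observe();p=o['position']+[0,0,.0188]
u=np.array([-.115,.993,0])
for th in(80,90,100,110,120,130):
    t=np.radians(th);f=p+.076*(np.sin(t)*u-np.cos(t)*np.array([0,0,1]))
    n=np.cos(t)*u+np.sin(t)*np.array([0,0,1]); top=f+.03*n;bot=f-.03*n
    print(th,[((proj(s,q)-[180,140])*3).round(0) for q in(f,top,bot)])
E
```

```text
80 [array([275., 196.]), array([275., 179.]), array([274., 213.])]
90 [array([275., 188.]), array([276., 164.]), array([274., 210.])]
100 [array([276., 176.]), array([278., 147.]), array([274., 204.])]
110 [array([277., 163.]), array([279., 130.]), array([274., 195.])]
120 [array([278., 148.]), array([281., 111.]), array([275., 183.])]
130 [array([280., 131.]), array([283.,  93.]), array([276., 169.])]
```

```bash
python3 - <<'E'
from h import *
s=get_image('side')
cv2.imwrite('pics/f.png',cv2.resize(s['image'][145:220,230:320,::-1],None,fx=8,fy=8,interpolation=cv2.INTER_CUBIC))
E
```

```text
(no output)
```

View pics/f.png

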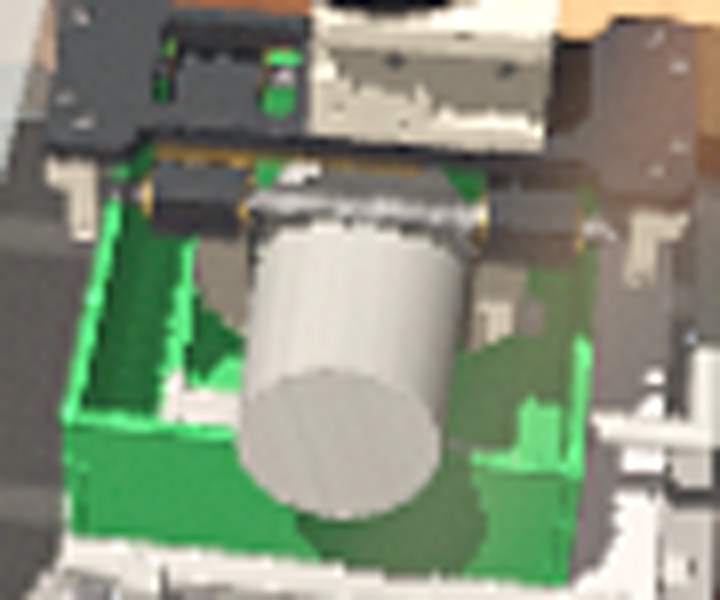

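The cup is near 100° and now blocked by the gripper palm, at about 13 N. I tighten the grip, lift slightly and shake the rest out, with quick jerks towards the foot side.

Emit:
{"op": "drive_tool", "data": {"steps": [[1,0,0,0,0],[1,0,0,0,0],[1,0,0,5,0],[1,0,0,5,0],[1,0.6,-5,2,0],[1,0.6,-5,0,0],[1,0.6,-5,0,0],[1,-2.3,20,0,0],[1,0.6,-5,0,0],[1,0.6,-5,0,0],[1,0.6,-5,0,0],[1,0.6,-5,0,0],[1,-2.3,20,0,0],[1,0.6,-5,0,0],[1,0.6,-5,0,0],[1,0.6,-5,0,0],[1,0.6,-5,0,0],[1,-2.3,20,0,0],[1,0,0,0,0],[1,0,0,0,0]], "grip_force": 35}}

```text
clock: 28.67
position: [0.5456, 0.0007, 0.1096]
ee_rot: [-2.069, -2.364, -0.0]
force: [0.8, -0.2, -1.0]
width: 0.713
gripper_force: 35.0
```

```bash
python3 - <<'E'
from h import *
F=[]
for i in range(6):
    s=get_image('side');F.append(observe()['force'])
print(np.mean(F,0),np.std(F,0),observe()['position'],observe()['width'])
im=s['image'].astype(int)
# foot disc fit: bright low-saturation region
cv2.imwrite('pics/g.png',cv2.resize(s['image'][140:240,210:330,::-1],None,fx=4,fy=4,interpolation=cv2.INTER_CUBIC))
E
```

```text
[-0.03504918 -0.16090768 -1.84608296] [0.3198619  0.50626825 0.51037261] [ 5.45602548e-01 -8.84575793e-05  1.09686780e-01] 0.7124481763765292
```

Emit:
{"op": "drive_tool", "data": {"steps": [[1,1,-9,0,0],[1,1,-9,0,0],[1,1,-9,0,0],[1,1,-9,0,0],[1,-4,36,0,0],[1,1,-9,0,0],[1,1,-9,0,0],[1,1,-9,0,0],[1,1,-9,0,0],[1,-4,36,0,0],[1,1,-9,0,0],[1,1,-9,0,0],[1,1,-9,0,0],[1,1,-9,0,0],[1,-4,36,0,0],[1,0,0,20,0],[1,0,0,35,0],[1,0,0,35,0],[1,0,0,0,0]]}}

```text
clock: 30.55
position: [0.5491, -0.002, 0.2058]
ee_rot: [2.069, 2.355, 0.01]
force: [2.5, -0.7, -0.9]
width: 0.716
gripper_force: 35.0
```

Emit:
{"op": "drive_tool", "data": {"steps": [[1,-3,30,0,0],[1,-3,30,0,0],[1,-3,30,0,0],[1,-3,30,0,0],[1,-3,30,0,0],[1,-3,30,0,0],[1,-3,20,0,0],[1,0,0,0,0],[1,0,0,0,0]]}}

```text
clock: 31.3
position: [0.5249, 0.2003, 0.1994]
ee_rot: [2.069, 2.364, -0.0]
force: [0.1, -0.9, -1.7]
width: 0.713
gripper_force: 35.0
```

```bash
python3 - <<'E'
from h import *
F=[]
for i in range(8):
    s=get_image('side');F.append(observe()['force'])
t=get_image('top')
print(np.mean(F,0),observe()['position'],observe()['clock'])
a=cv2.resize(s['image'][220:380,180:330,::-1],None,fx=2.6,fy=3.75,interpolation=cv2.INTER_CUBIC)
a=cv2.resize(s['image'][230:384,190:330,::-1],None,fx=2.8,fy=2.8,interpolation=cv2.INTER_CUBIC)[:430,:390]
b=cv2.resize(t['image'][160:246,232:310,::-1],None,fx=5,fy=5,interpolation=cv2.INTER_CUBIC)[:430,:390]
cv2.imwrite('pics/h.png',np.hstack([a,b]))
E
```

```text
[ 0.32143252  0.08195802 -1.15067811] [0.52473292 0.19999928 0.19971298] 31.75
```

View pics/h.png

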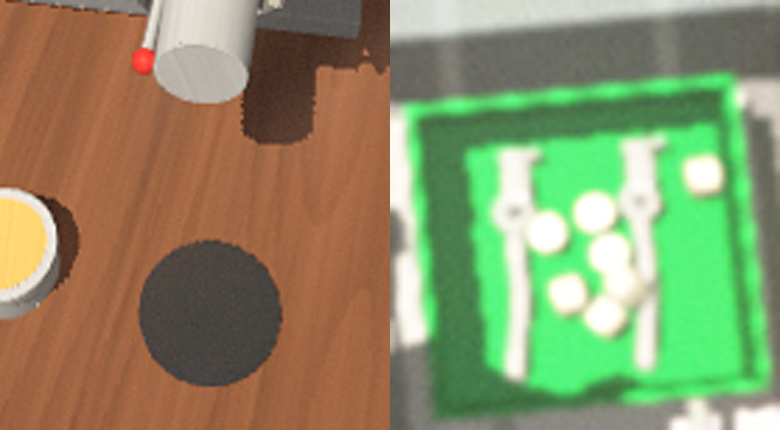

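Seven stones are in the tub, with both halves; the cup is still tilted at about 95° and weighs about as it should empty. Now over the mat, then a weaker grip so it swings upright.

Emit:
{"op": "drive_tool", "data": {"steps": [[1,-5,20,0,0],[1,-5,22,0,0],[1,-5,22,0,0],[1,-5,22,0,0],[1,-5,22,0,0],[1,-5,22,0,0],[1,-5,22,0,0],[1,0,0,-25,0],[1,0,0,-25,0],[1,0,0,-25,0],[1,0,0,0,0],[1,0,0,0,0]]}}

```text
clock: 32.75
position: [0.4889, 0.3519, 0.124]
ee_rot: [-2.07, -2.363, 0.004]
force: [0.4, -0.0, -1.0]
width: 0.711
gripper_force: 35.0
```

```bash
cat > fit.py <<'E'
from h import *
from scipy.optimize import differential_evolution
def cupfit(save=None):
    s=get_image('side');o=observe();P=o['position']+[0,0,.0188]
    im=s['image'].astype(int);x0,x1,y0,y1=190,330,200,384
    w=im[y0:y1,x0:x1];m=((w.max(2)-w.min(2)<28)&(w.max(2)>95)).astype(np.uint8)
    u=np.array([-.115,.993,0]);k=np.array([0,0,1.]);e=np.array([.993,.115,0]);a=np.linspace(0,6.28,40)
    # ignore what the gripper may cover: pixels above the grasp point's row
    row=int(proj(s,P)[1])-y0
    def mask(q):
        th,ax,up=q;A=np.sin(th)*u-np.cos(th)*k;N=np.cos(th)*u+np.sin(th)*k;c=P+up*k
        C=lambda d,r:c+A*d+r*(np.cos(a)[:,None]*e+np.sin(a)[:,None]*N)
        h=cv2.convexHull((proj(s,np.r_[C(ax,.03),C(ax-.1,.034)])-[x0,y0]).astype(np.float32).round().astype(np.int32))
        z=np.zeros_like(m);cv2.fillConvexPoly(z,h,1);return z
    n,l,st,ce=cv2.connectedComponentsWithStats(m[row:]);
    def cost(q):
        z=mask(q)[row:];return np.sum(z!=mm)
    c0=proj(s,P)
    # component touching the grasp column
    col=int(c0[0])-x0
    best=max(range(1,n),key=lambda i:st[i,4]-3*abs(ce[i][0]-col)); mm=(l==best).astype(np.uint8)
    r=differential_evolution(cost,[(-.4,2.1),(.06,.11),(-.01,.03)],seed=1,maxiter=60)
    print('tilt,axial,up',r.x.round(3),'cost',r.fun,'area',mm.sum(),'P',P.round(4),'clock',o['clock'],'F',o['force'].round(1))
E
python3 - <<'E'
from fit import *
s=get_image('side');print('mat',at(s,265,341.6,.004),[at(s,190+u/2.8,230+v/2.8,.004).round(3) for u,v in((138,312),(282,312),(210,240),(210,385))])
cupfit()
E
```

```text
mat [0.48746511 0.3557354  0.004     ] [array([0.541, 0.369, 0.004]), array([0.434, 0.342, 0.004]), array([0.5  , 0.3  , 0.004]), array([0.476, 0.406, 0.004])]
tilt,axial,up [0.956 0.096 0.024] cost 43.0 area 2063 P [0.4905 0.3528 0.1449] clock 32.85 F [ 0.5 -0.8 -0.1]
```

Emit:
{"op": "drive_tool", "data": {"steps": [[1,0,0,0,0],[1,0,0,0,0],[1,0,0,0,0],[1,0,0,0,0],[1,0,0,0,0],[1,0,0,0,0]], "grip_force": 6}}

```text
clock: 33.35
position: [0.4896, 0.3527, 0.1249]
ee_rot: [-2.07, -2.363, -0.001]
force: [0.7, 0.4, -0.9]
width: 0.717
gripper_force: 6.0
```

```bash
python3 -c "
from fit import *
cupfit()"
```

```text
tilt,axial,up [-0.353  0.102  0.015] cost 36.0 area 541 P [0.4896 0.3526 0.1436] clock 33.4 F [-0.8 -0.  -1.2]
```

```bash
cat > asc.py <<'E'
from h import *
def asc(name,x0,x1,y0,y1,st=3):
    s=get_image(name);w=s['image'][y0:y1,x0:x1].astype(int);w=w[:w.shape[0]//st*st,:w.shape[1]//st*st].reshape(w.shape[0]//st,st,w.shape[1]//st,st,3).mean((1,3))
    for r in w: print(''.join(('w' if p[0]-p[2]>35 else '.') if p.max()-p.min()>=25 else '#@*o-'[4-min(4,int(p.max()//52))] if 0 else ('-~ox#'[min(4,int(p.max()//52))]) for p in r))
    return s
E
python3 - <<'E'
from asc import *
s=asc('side',220,330,250,384,3)
print(((proj(s,observe()['position']+[0,0,.0188])-[220,250])/3).round(1))
E
```

```text
wwwwwww........~~~~~~~~~~~.wwwwwwwww
wwwwwww..w.....~~~~~~~~~~~.wwwwwwwww
wwwwwww..ww..~~~~~~~~~~~~~.wwwwwwwww
wwwwwww.ww.w..........~~~~.wwwwwwwww
wwwwwww.ww...ww........~~~.wwwwwwwww
wwwwwww.wwoooo........~~~~.wwwwwwwww
wwwwwwww.wo~~~~~......~~~~.wwwwwwwww
~~~wwwwwww~~~~~~......~.~..wwwwwwwww
o~~.wwwwww.~~~~~......~~...wwwwwwwww
~~~~~~owwww~~~o.........w..www.wwwww
~~~~~~~.www..~.........w...ww~~~~~.w
~~~~~~~~wwwww.........w...x~~~~~o~~w
~~~w~~~~owwwwwww...www....x~~~~~o~~w
~~~w~~~~~~wwwwwwwwww.w.o##x~~~~~~o.w
~~~w~~~~~w~.wwwwwwwww~o###x~~~~~~o~w
~~~w~~~~~ww~~o.....~~#####x~~~~~~~~w
~~ow~~~~~wwo.o~~~~o.######o~~~~~~~~w
~~~~~~~~~woo.......#######o~~~~~~~~w
~~~~~~~~~~~o..............~~~~~~~~~w
~~w~~~~~~~~~o............x~~~~~~~o~.
~~w~~~~~w~~oo~~o~~~~ooooxo~~~~~~~o~w
www~~~~~oxxxoooxx##xoo~~~~~~~~~~o~~w
www~~~~~woooxxxxxxxxxx.~~~~~~~~~~~~w
wwwww.~~.~o~ooo###xoxxo~~~~.o~~~~~~w
wwwwwwwww~xoooo###oxo.~~~~~ooooooo.w
wwwwwwww~~~xx~~oooxx-o~~~~~wwww.wwww
wwwwwwww~~~~o#xxx#o~--wwwwwwwww.wwww
wwwwwww~~~~~~~~o~~~~~~~wwwwwwwwwwwww
wwwwwww~~~~~~~~~~~~~~~~wwwwwwwwwwwww
wwwwwww~~~~~~~~~~~~~~~~wwwwwwwwwwwww
wwwwwww~~~~~~~~~~~~~~~~wwwwwwwwwwwww
wwwwwww~~~~~~~~~~~~~~~~wwwwwwwwwwwww
wwwwwww~~~~~~~~~~~~~~~~wwwwwwwwwwwww
wwwwwww~~~~~~~~~~~~~~~~wwwwwwwwwwwww
wwwwwwww~~~~~~~~~~~~~~.wwwwwwwwwwwww
wwwwwwww~~~~~~~~~~~~~~wwwwwwwwwwwwww
wwwwwwwww~~~~~~~~~~~~wwwwwwwwwwwwwww
wwwwwwwwww~~~~~~~~~~wwwwwwwwwwwwwwww
wwwwwwwwwwww~~~~~~wwwwwwwwwwwwwwwwww
wwwwwwwwwwwwwwwwwwwwwwwwwwwwwwwwwwww
wwwwwwwwwwwwwwwwwwwwwwwwwwwwwwwwwwww
wwwwwwwwwwwwwwwwwwwwwwwwwwwwwwwwwwww
wwwwwwwwwwwwwwwwwwwwwwwwwwwwwwwwwwww
wwwwwwwwwwwwwwwwwwwwwwwwwwwwwwwwwwww
[15.2 21.6]
```

Emit:
{"op": "drive_tool", "data": {"steps": [[1,-1.5,2.5,-15,0],[1,0,0,-12,0],[1,0,0,-4,0],[1,0,0,-4,0],[1,0,0,0,0]]}}

```text
clock: 33.87
position: [0.4877, 0.3546, 0.0887]
ee_rot: [-2.07, -2.363, 0.003]
force: [-0.0, 0.1, -0.4]
width: 0.716
gripper_force: 6.0
```

Emit:
{"op": "drive_tool", "data": {"steps": [[1,0,0,-4,0],[1,0,0,-4,0],[1,0,0,0,0]]}}

```text
clock: 34.12
position: [0.4879, 0.3549, 0.0811]
ee_rot: [-2.07, -2.363, 0.001]
force: [-1.3, -0.1, -1.3]
width: 0.717
gripper_force: 6.0
```

Emit:
{"op": "drive_tool", "data": {"steps": [[1,0,0,-4,0],[1,0,0,-4,0],[1,0,0,0,0]]}}

```text
clock: 34.37
position: [0.4877, 0.3549, 0.0729]
ee_rot: [-2.07, -2.363, 0.001]
force: [0.1, 0.2, -1.9]
width: 0.718
gripper_force: 6.0
```

Emit:
{"op": "drive_tool", "data": {"steps": [[1,0,0,-4,0],[1,0,0,-4,0],[1,0,0,0,0]]}}

```text
clock: 34.62
position: [0.4886, 0.3555, 0.0657]
ee_rot: [2.07, 2.363, 0.002]
force: [0.4, -0.5, 2.2]
width: 0.722
gripper_force: 6.0
```

Emit:
{"op": "drive_tool", "data": {"steps": [[1,0,0,-3,0],[1,0,0,-2,0],[1,0,0,0,0]]}}

```text
clock: 34.87
position: [0.4886, 0.3555, 0.061]
ee_rot: [2.07, 2.363, 0.002]
force: [0.3, 0.8, 4.3]
width: 0.714
gripper_force: 6.0
```

Contact came at the height expected for an upright cup (about 65 mm). Releasing.

Emit:
{"op": "drive_tool", "data": {"steps": [[0,0,0,0,0],[0,0,0,0,0],[0,0,0,0,0],[0,0,0,0,0],[0,0,0,0,0],[0,0,0,0,0],[0,0,0,10,0],[0,0,0,20,0],[0,0,0,30,0],[0,0,0,35,0],[0,0,0,35,0],[0.5,5,-30,0,0],[0.5,5,-30,0,0],[0.5,5,-30,0,0],[0.5,5,-30,0,0],[0.5,0,0,0,0]]}}

```text
clock: 36.2
position: [0.5096, 0.2276, 0.192]
ee_rot: [2.078, 2.353, -0.001]
force: [1.2, -1.3, -0.7]
width: 0.689
gripper_force: 0.0
```

```bash
python3 - <<'E'
from h import *
s=get_image('side');t=get_image('top')
a=cv2.resize(s['image'][280:380,210:310,::-1],None,fx=4,fy=4,interpolation=cv2.INTER_CUBIC)
b=cv2.resize(t['image'][205:255,100:150,::-1],None,fx=8,fy=8,interpolation=cv2.INTER_CUBIC)
cv2.imwrite('pics/i.png',np.hstack([a,b]));print(observe()['position'],observe()['ee_rot'])
import pickle;pickle.dump((s,t),open('pics/i.pkl','wb'))
E
```

```text
[0.50856464 0.23357282 0.19160059] [2.07386972e+00 2.35946005e+00 1.41264492e-03]
```

View pics/i.png

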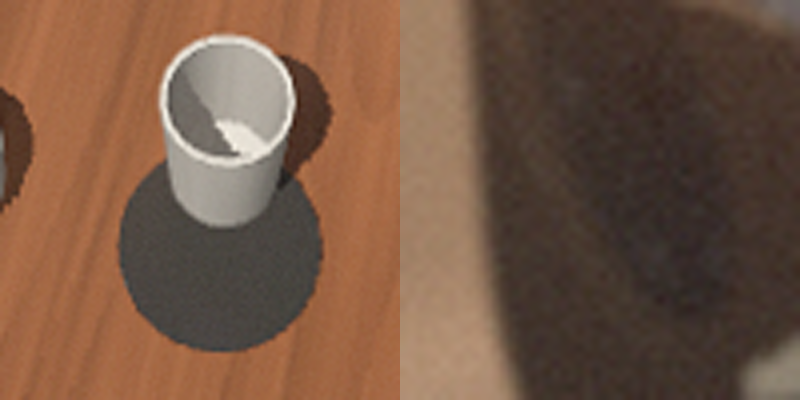

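The cup stands upright but off centre, its rim at (228,98) in the left crop against the mat centre near (221,250). I measure the offset and check the bright patch inside the cup.

```bash
python3 - <<'E'
from h import *
import pickle
s,t=pickle.load(open('pics/i.pkl','rb'))
P=lambda u,v,z:at(s,210+u/4,280+v/4,z).round(4)
pts=[P(160,98,.104),P(296,98,.104),P(228,34,.104),P(228,163,.104)]
print(pts,'c',(pts[2]+pts[3])/2,(pts[0]+pts[1])/2)
c=(pts[2]+pts[3])/2
a=np.linspace(0,6.28,9)
print('floor circle px',[(((proj(s,[c[0]+.027*np.cos(x),c[1]+.027*np.sin(x),.008])-[210,280])*4).round(0)).tolist() for x in a])
print('foot bottom',P(225,226,.004))
s0=pickle.load(open('pics/c.pkl','rb'))[0]['image']
for im,(x0,x1,y0,y1) in((s['image'],(262,278,307,320)),(s0,(254,275,324,342))):
    print(im[y0:y1,x0:x1].astype(int).min(2))
E
```

```text
[array([0.5276, 0.3242, 0.104 ]), array([0.4612, 0.3078, 0.104 ]), array([0.502 , 0.2824, 0.104 ]), array([0.487 , 0.3483, 0.104 ])] c [0.4945  0.31535 0.104  ] [0.4944 0.316  0.104 ]
floor circle px [[177.0, 157.0], [182.0, 193.0], [213.0, 216.0], [251.0, 210.0], [272.0, 180.0], [265.0, 143.0], [235.0, 122.0], [199.0, 127.0], [177.0, 156.0]]
foot bottom [0.4873 0.3446 0.004 ]
[[133 150 153 154 155 158 160 164 162 162 163 162 161 162 159 161]
 [110 151 155 153 153 155 161 164 162 163 162 163 162 157 159 157]
 [103 136 151 153 162 164 156 162 162 163 163 164 162 160 160 160]
 [ 98 126 194 188 194 194 173 180 170 153 160 162 164 159 160 157]
 [105 129 205 220 213 217 206 207 203 182 171 161 159 159 158 156]
 [103 101 121 195 216 217 217 216 218 215 194 160 153 158 158 155]
 [104 103  98 132 222 218 215 213 214 214 214 190 166 155 156 153]
 [104 103  98 120 198 220 213 217 212 213 216 214 201 169 153 152]
 [108 102  97 100 120 197 219 215 213 214 214 213 215 199 176 176]
 [106  97 100 102  99 137 225 217 214 216 213 214 216 215 209 207]
 [100  98 101 103 102 121 193 191 220 215 214 213 
[... 1054 characters left out ...]
3 124 118 168 255 170 133 215 235 247 250 245 221 191 108 126
  192 177 153]
 [125 127 127 129 124 148 217 128 133 205 195 216 219 207 158 134 109 140
  226 205 139]
 [127 125 126 129 128 124 119 106 125 173 165 189 174 169 171 141 128 203
  226 217 191]
 [119 124 126 128 125 124 118 115 112 117 124 164 189 178 178 147 134 176
  187 222 220]
 [104 129 121 120 125 124 121 116 108 116 122 131 163 155 173 232 219 144
  159 225 222]
 [205 194 128 130 119 124 122 122 118 111 112 120 117 115 141 221 251 220
  209 215 175]
 [200 219 208 202 172 131 120 119 121 110  98 116 122 137 156 191 239 234
  203 165 102]
 [153 188 196 201 223 206 194 189 177 177 170 183 205 212 217 213 204 180
  147 114 110]]
```

The patch is sunlit bare steel (about 215, where stones read about 250), so the cup looks empty. It stands 41 mm off, so I regrip and re-centre it.

Emit:
{"op": "drive_tool", "data": {"steps": [[0,-3.5,20,0,0],[0,-3.5,20,0,0],[0,-3.5,20,0,0],[0,-3.5,22,0,0],[0,0,0,0,0],[0,0,0,0,0],[0,0,0,-20,0],[0,0,0,-20,0],[0,0,0,-20,0],[0,0,0,-20,0],[0,0,0,-10,0],[0,0,0,0,0],[0,0,0,0,0]], "grip_force": 12}}

```text
clock: 37.38
position: [0.4942, 0.3168, 0.1009]
ee_rot: [2.071, 2.362, -0.001]
force: [0.3, -0.9, -0.7]
width: 0.998
gripper_force: 0.0
```

Emit:
{"op": "drive_tool", "data": {"steps": [[0,0,-1,-13,0],[0,0,0,-13,0],[0,0,0,-10,0],[0,0,0,0,0],[1,0,0,0,0],[1,0,0,0,0],[1,0,0,0,0],[1,0,0,0,0],[1,0,0,0,0],[1,0,0,0,0],[1,0,0,6,0],[1,0,0,6,0],[1,-1.4,8,0,0],[1,-1.4,8,0,0],[1,-1.4,8,0,0],[1,-1.4,8,0,0],[1,-1.4,8,0,0],[1,0,0,0,0],[1,0,0,-5,0],[1,0,0,-4,0]]}}

```text
clock: 39.05
position: [0.4871, 0.3558, 0.0671]
ee_rot: [2.07, 2.363, -0.0]
force: [-0.7, -0.2, -0.7]
width: 0.714
gripper_force: 12.0
```

Emit:
{"op": "drive_tool", "data": {"steps": [[1,0,0,-2,0],[1,0,0,-2,0],[1,0,0,0,0]]}}

```text
clock: 39.3
position: [0.488, 0.3556, 0.064]
ee_rot: [2.071, 2.361, 0.002]
force: [1.4, 0.7, 2.5]
width: 0.717
gripper_force: 12.0
```

Emit:
{"op": "drive_tool", "data": {"steps": [[0,0,0,0,0],[0,0,0,0,0],[0,0,0,0,0],[0,0,0,0,0],[0,0,0,0,0],[0,0,0,0,0],[0,0,0,10,0],[0,0,0,20,0],[0,0,0,30,0],[0,0,0,35,0],[0,0,0,30,0]]}}

```text
clock: 40.22
position: [0.4872, 0.3559, 0.1912]
ee_rot: [2.07, 2.362, 0.001]
force: [0.4, 1.4, 0.4]
width: 1.001
gripper_force: 0.0
```

Emit:
{"op": "drive_tool", "data": {"steps": [[1,-5.5,-20,0,0.121],[1,-5.9,-30,0,0.121],[1,-5.9,-31,0,0.121],[1,-5.9,-31,0,0.121],[1,-5.9,-31,0,0.121],[1,-5.9,-31,0,0.121],[1,-5.9,-31,0,0.121],[1,-5.9,-31,0,0.121],[1,-5.9,-31,0,0.121],[1,-5.9,-31,0,0.121],[1,-5.9,-31,0,0.121],[1,-5.9,-31,0,0.121],[1,-5.9,-31,0,0.121],[1,0,0,0,0],[1,0,0,0,0]]}}

```text
clock: 41.47
position: [0.4113, -0.0333, 0.1894]
ee_rot: [-0.183, 3.135, 0.0]
force: [0.6, 0.3, 0.1]
width: 0.01
gripper_force: 0.0
```

```bash
python3 - <<'E'
from h import *
import pickle
print(observe()['position'],observe()['ee_rot'],observe()['joints'].round(2))
s=get_image('side');t=get_image('top');pickle.dump((s,t),open('pics/j.pkl','wb'))
c=np.array([.4875,.3557])
# template: shift detection of bright rim: compare predicted rim circle brightness over shifts, both views
a=np.linspace(0,6.28,60)
for d in(s,t):
    g=d['image'].min(2).astype(np.float32);best=[]
    for dx in np.arange(-.03,.031,.002):
        for dy in np.arange(-.05,.051,.002):
            q=lambda r:proj(d,np.stack([c[0]+dx+r*np.cos(a),c[1]+dy+r*np.sin(a),0*a+.104],-1)).astype(np.float32)
            f=lambda r:cv2.remap(g,q(r)[:,0:1],q(r)[:,1:2],cv2.INTER_LINEAR).mean()
            best.append((f(.033)-f(.04),dx,dy))
    best.sort(reverse=True);print(np.round(best[:3],3))
E
```

```text
[ 0.41130713 -0.03326625  0.18937556] [-1.83434316e-01  3.13518877e+00  3.06812843e-04] [-0.33  0.12  0.32  2.13 -0.05  0.9   1.7 ]
[[ 1.10988e+02  0.00000e+00  0.00000e+00]
 [ 1.03421e+02  0.00000e+00 -2.00000e-03]
 [ 9.82850e+01  2.00000e-03  0.00000e+00]]
[[ 9.2453e+01  2.0000e-03 -2.0000e-03]
 [ 9.0675e+01  2.0000e-03 -4.0000e-03]
 [ 8.1461e+01  0.0000e+00 -2.0000e-03]]
```

```bash
python3 - <<'E'
from h import *
import pickle
s,t=pickle.load(open('pics/j.pkl','rb'))
g=t['image'].min(2)
z=[.488,.355]
c=proj(t,[z[0],z[1],.104]);print(c);x,y=c.round().astype(int);print(g[y-12:y+13,x-12:x+13])
# stones in tub
w=g[160:246,232:310];m=(w>190).astype(np.uint8)
n,l,st,ce=cv2.connectedComponentsWithStats(m)
for i in range(1,n):
    if st[i,4]>8: print(st[i],[at(t,232+ce[i][0],160+ce[i][1],.06).round(3)])
E
```

```text
[120.78876786 234.65975929]
[[ 49  49  53  64  99 152 195 193 166 145 120 105 102  95  97 107 119 137
  159 176 165 137 105  81  77]
 [ 55  56  63  90 130 162 170 153 123  97  84  76  81  76  80  73  84  95
  113 141 155 162 143 110  80]
 [ 46  59  92 126 144 142 124  96  81  78  75  75  74  76  75  73  75  72
   85 103 129 157 159 137 106]
 [ 57  88 124 143 138 109  84  80  68  77  78  76  76  77  74  73  78  77
   89  89 105 132 157 160 131]
 [ 75 110 140 140 112  82  79  79  70  78  76  73  76  77  70  73  76  81
   92  94  98 105 142 171 163]
 [ 87 119 133 116  92  74  70  73  71  75  73  74  71  75  71  71  81  90
   90  91  92  97 120 157 170]
 [107 122 114  90  75  78  72  71  74  71  71  75  77  76  72  81  79  86
   94  97  89  93 106 130 160]
 [135 139 106  85  75  77  74  78  73  70  71  73  72  71  74  76  90  95
   94  92  96  94  95 116 144]
 [143 143 110  77  71  72  73  80  74  77  75  76  75  72  73  82  86  97
   93  96  94  98  94 101 144]
 [123 130 100  76  68  75  74  70  72  75  74  72  78  76  76  86  87  89
   96  96  94  95  94 101 132]
 [124 122  94  77  76 
[... 1371 characters left out ...]
0 160 160 148 148 153 158 163 157 157 168 168
  163 143 116  88  65  58  53]
 [ 47  50  53  52  58  72  98 117 130 147 167 182 192 186 180 169 155 133
  114  89  68  62  50  56  57]]
[  0   0  62   6 230] [array([0.686, 0.018, 0.06 ])]
[  0  23   9  63 321] [array([0.534, 0.069, 0.06 ])]
[ 37  28  17  39 308] [array([ 0.564, -0.045,  0.06 ])]
[ 21  30  14  46 249] [array([0.559, 0.008, 0.06 ])]
[59 32  7  6 36] [array([ 0.598, -0.09 ,  0.06 ])]
[32 55  7  7 39] [array([ 0.533, -0.017,  0.06 ])]
[49 60  4 13 40] [array([ 0.511, -0.059,  0.06 ])]
[38 80 28  6 59] [array([ 0.465, -0.072,  0.06 ])]
[69 81  9  5 38] [array([ 0.467, -0.119,  0.06 ])]
[11 84  6  2 10] [array([0.463, 0.041, 0.06 ])]
```

The cup is centred within 3 mm and empty. Now I push the tub home.

Emit:
{"op": "drive_tool", "data": {"steps": [[1,0,0,-25,0],[1,0,0,-30,0],[1,0,0,-25,0],[1,0,0,-15,0],[1,0,0,-6,0],[1,0,0,0,0],[1,6,0.7,0,0],[1,6,0.7,0,0],[1,6,0.7,0,0],[1,8,0.9,0,0],[1,8,0.9,0,0],[1,8,0.9,0,0],[1,8,0.9,0,0],[1,8,0.9,0,0],[1,8,0.9,0,0]]}}

```text
clock: 42.82
position: [0.4784, -0.0242, 0.0877]
ee_rot: [-0.191, 3.136, -0.0]
force: [-3.6, 0.4, 1.8]
width: 0.005
gripper_force: 2.0
```

Emit:
{"op": "drive_tool", "data": {"steps": [[1,8,0.9,0,0],[1,8,0.9,0,0],[1,8,0.9,0,0],[1,8,0.9,0,0],[1,8,0.9,0,0],[1,8,0.9,0,0],[1,8,0.9,0,0],[1,8,0.9,0,0],[1,8,0.9,0,0],[1,8,0.9,0,0],[1,6,0.7,0,0],[1,0,0,0,0]]}}

```text
clock: 43.82
position: [0.5656, -0.0142, 0.0877]
ee_rot: [-0.191, 3.133, -0.0]
force: [0.6, -0.2, 0.7]
width: 0.007
gripper_force: 0.0
```

Emit:
{"op": "drive_tool", "data": {"steps": [[1,5,0.6,0,0],[1,5,0.6,0,0],[1,4,0.5,0,0],[1,4,0.5,0,0],[1,3,0.3,0,0],[1,0,0,0,0]]}}

```text
clock: 44.32
position: [0.5854, -0.0119, 0.0876]
ee_rot: [-0.191, 3.135, -0.0]
force: [-0.8, -0.1, -0.3]
width: 0.002
gripper_force: 0.2
```

Emit:
{"op": "drive_tool", "data": {"steps": [[1,2,0.2,0,0],[1,2,0.2,0,0],[1,0,0,0,0]]}}

```text
clock: 44.57
position: [0.5888, -0.0115, 0.0876]
ee_rot: [-0.191, 3.135, 0.0]
force: [-1.3, -0.1, 0.2]
width: 0.006
gripper_force: 0.8
```

Emit:
{"op": "drive_tool", "data": {"steps": [[1,1.5,0.2,0,0],[1,1.5,0.2,0,0],[1,0,0,0,0]]}}

```text
clock: 44.82
position: [0.5908, -0.0113, 0.0875]
ee_rot: [0.191, -3.134, -0.0]
force: [-6.3, -0.2, 3.1]
width: 0.003
gripper_force: 2.8
```

Emit:
{"op": "drive_tool", "data": {"steps": [[1,1.5,0.2,0,0],[1,1.5,0.2,0,0],[1,0,0,0,0]]}}

```text
clock: 45.07
position: [0.5909, -0.0113, 0.0872]
ee_rot: [0.19, -3.129, -0.001]
force: [-15.7, -0.8, 11.2]
width: 0.004
gripper_force: 7.7
```

Tub is at its stop (15.7 N, no further travel). Backing off and going to the lever.

Emit:
{"op": "drive_tool", "data": {"steps": [[1,-3,-0.3,0,0],[1,-10,-1.1,0,0],[1,-5,-0.5,0,0],[1,0,0,25,0],[1,0,0,40,0],[1,0,0,40,0],[1,0,0,10,0]]}}

```text
clock: 45.65
position: [0.58, -0.0131, 0.209]
ee_rot: [-0.19, 3.126, 0.0]
force: [1.3, -1.1, 0.7]
width: 0.008
gripper_force: 0.0
```

Emit:
{"op": "drive_tool", "data": {"steps": [[0.45,0.6,16.3,0,-0.121],[0.45,0.6,16.3,0,-0.121],[0.45,0.6,16.3,0,-0.121],[0.45,0.6,16.3,0,-0.121],[0.45,0.6,16.3,0,-0.121],[0.45,0.6,16.3,0,-0.121],[0.45,0.6,16.3,0,-0.121],[0.45,0.6,16.3,0,-0.121],[0.45,0.6,16.3,0,-0.121],[0.45,0.6,16.3,0,-0.121],[0.45,0.6,16.3,0,-0.121],[0.45,0.6,16.3,0,-0.121],[0.45,0.6,16.3,0,-0.121],[0.45,0,0,0,0],[0.45,0,0,0,0]], "grip_force": 15}}

```text
clock: 46.9
position: [0.5845, 0.2004, 0.2025]
ee_rot: [2.079, 2.354, 0.001]
force: [0.3, -0.2, -0.4]
width: 0.549
gripper_force: 0.0
```

Emit:
{"op": "drive_tool", "data": {"steps": [[0.45,-3,-0.5,-30,0],[0.45,0,0,-35,0],[0.45,0,0,-30,0],[0.45,0,0,-25,0],[0.45,0,0,-17,0],[0.45,0,0,0,0],[0.45,0,0,0,0]]}}

```text
clock: 47.48
position: [0.5813, 0.1972, 0.0656]
ee_rot: [2.084, 2.35, -0.002]
force: [1.0, 0.8, 0.5]
width: 0.551
gripper_force: 0.0
```

Emit:
{"op": "drive_tool", "data": {"steps": [[0.45,0,0,-2,0],[1,0,0,0,0],[1,0,0,0,0],[1,0,0,0,0],[1,0,0,0,0],[1,0,0,0,0],[1,0,0,0,0],[1,0,0,0,0]]}}

```text
clock: 48.15
position: [0.5816, 0.1988, 0.064]
ee_rot: [2.084, 2.35, 0.001]
force: [0.5, 0.6, 2.6]
width: 0.226
gripper_force: 15.0
```

Knob gripped; reversing the arc.

Emit:
{"op": "drive_tool", "data": {"steps": [[1,0.3,-2.4,6.7,0],[1,0.3,-2.4,6.7,0],[1,0.4,-3.4,6.2,0],[1,0.4,-3.4,6.2,0],[1,0.5,-4.2,5.7,0],[1,0.5,-4.2,5.7,0],[1,0.6,-5.1,5,0],[1,0.6,-5.1,5,0],[1,0.7,-5.8,4.1,0],[1,0.7,-5.8,4.1,0],[1,0.7,-6.3,3.2,0],[1,0.7,-6.3,3.2,0],[1,0.8,-6.7,2.2,0],[1,0.8,-6.7,2.2,0],[1,0.8,-7,1.2,0],[1,0.8,-7,1.2,0],[1,0.8,-7.1,0.2,0],[1,0.8,-7.1,0.2,0],[1,0.8,-7,-0.9,0],[1,0.8,-7,-0.9,0]]}}

```text
clock: 49.82
position: [0.5939, 0.0869, 0.1312]
ee_rot: [2.086, 2.349, -0.001]
force: [-1.3, 1.1, 3.2]
width: 0.225
gripper_force: 15.0
```

Emit:
{"op": "drive_tool", "data": {"steps": [[1,0.2,-2,-0.2,0],[1,0.1,-1,-0.2,0],[1,0,0,0,0]]}}

```text
clock: 50.07
position: [0.5943, 0.0842, 0.1306]
ee_rot: [2.086, 2.348, -0.002]
force: [-2.1, -1.6, 5.4]
width: 0.227
gripper_force: 15.0
```

Emit:
{"op": "drive_tool", "data": {"steps": [[1,0.2,-1.5,-0.2,0],[1,0.2,-1.5,-0.2,0],[1,0,0,0,0]]}}

```text
clock: 50.32
position: [0.5944, 0.0839, 0.1304]
ee_rot: [-2.083, -2.35, -0.001]
force: [-4.1, 5.9, 9.8]
width: 0.222
gripper_force: 15.0
```

```bash
python3 - <<'E'
from h import *
print(observe()['force'],observe()['position'])
for n in('top','side'):
    for d in(load(n+'0.png'),get_image(n)):
        im=d['image'].astype(int);m=(im[...,0]>150)&(im[...,1]<70)&(im[...,2]<70);m[:,:190]=0;m[:,300:]=0;m[:150]=0;m[280:]=0
        v,u=np.nonzero(m);print(n,m.sum(),u.mean(),v.mean())
E
```

```text
[-4.14733828  5.85983309  9.81399865] [0.59436696 0.08385618 0.13043399]
top 27 225.92592592592592 192.40740740740742
top 0 nan nan
side 44 247.70454545454547 197.13636363636363
side 23 249.2608695652174 196.17391304347825<stdin>:6: RuntimeWarning: Mean of empty slice.
  ret = ret.dtype.type(ret / rcount)
```

At the stop. Releasing and retreating to check.

Emit:
{"op": "drive_tool", "data": {"steps": [[1,0,1.5,0,0],[0.45,0,0,0,0],[0.45,0,0,0,0],[0.45,0,0,0,0],[0.45,0,0,0,0],[0.45,0,0,0,0],[0.45,0,0,15,0],[0.45,0,0,25,0],[0.45,0,0,35,0],[0.45,0,0,35,0],[0.45,-30,0,10,0],[0.45,-35,0,0,0],[0.45,-35,0,0,0],[0.45,-35,0,0,0],[0.45,-30,0,0,0],[0.45,0,0,0,0],[0.45,0,0,0,0]]}}

```text
clock: 51.83
position: [0.4286, 0.0845, 0.2503]
ee_rot: [-2.082, -2.351, -0.003]
force: [0.6, 0.8, -0.2]
width: 0.55
gripper_force: 0.0
```

```bash
python3 - <<'E'
from h import *
c=np.array([.4875,.3557]);a=np.linspace(0,6.28,60)
for n in('top','side'):
    d0,d=load(n+'0.png'),get_image(n)
    for q in(d0,d):
        im=q['image'].astype(int);m=(im[...,0]>150)&(im[...,1]<70)&(im[...,2]<70);m[:,:190]=0;m[:,300:]=0;m[:150]=0;m[280:]=0
        v,u=np.nonzero(m);print(n,'knob',m.sum(),u.mean().round(2),v.mean().round(2))
    # tub front rim position along machine x at y=-25
    M=[.635,-.013,.115];xs=np.arange(-10,40,1.)
    for q in(d0,d):
        p=proj(q,mw([[x,-40,115] for x in xs],M)).astype(np.float32);k=cv2.remap(q['image'],p[:,:1],p[:,1:],cv2.INTER_LINEAR)[:,0,1].astype(float)
        print('rim profile peak',xs[k[:30].argmax()],k[:30].max())
    g=d['image'].min(2).astype(np.float32);best=[]
    for dx in np.arange(-.03,.031,.003):
        for dy in np.arange(-.05,.051,.003):
            f=lambda r:cv2.remap(g,*np.split(proj(d,np.stack([c[0]+dx+r*np.cos(a),c[1]+dy+r*np.sin(a),0*a+.104],-1)).astype(np.float32),2,1),cv2.INTER_LINEAR).mean()
            best.append((f(.033)-f(.04),dx,dy))
    print('cup',np.round(max(best),3))
print(observe()['position'],observe()['force'])
E
```

```text
top knob 27 225.93 192.41
top knob 24 227.17 192.42
rim profile peak 11.0 208.0
rim profile peak 13.0 199.0
cup [ 9.031e+01  3.000e-03 -2.000e-03]
side knob 44 247.7 197.14
side knob 36 247.81 196.06
rim profile peak 10.0 218.0
rim profile peak 13.0 227.0
cup [ 1.0404e+02 -0.0000e+00 -2.0000e-03]
[0.43059649 0.08436095 0.25043003] [ 0.36235358  0.48546426 -0.53949302]
```

Lever is up, the tub slightly further home than at the start, and the cup centred. Handing in.

```bash
python3 -c "
from cell import arm
print(arm.sign_off())"
```

```text
the job is handed in; nothing more can be done
None
```

The job is handed in, but the interface returned no verdict. My last checks had both nipper halves and all seven stones seen in the tub, the tub at its home stop, the lever back up, and the empty cup upright within about 4 mm of its mat's centre. I kept clear of the tin and file but did not re-measure them.

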